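# Pack and weigh the pedal crate

### The job

Pack the plywood gig crate on the rubber mat: put every mini pedal upright on the crate's floor and lay the two beech keeper bars across it, one over each bay, both ends down in the notches. Hang the packed crate by its handle bar on the twin hook of the spring scale, lowering it gently so that the hook never hits its bottom stop, then let go and wait a couple of seconds at rest for a steady reading. Finally take it down and set it back on the middle of the mat, still fully packed, and leave the rest of the gear on the table where it is.

Things in the scene. Friction and masses are not known exactly. Their poses are not given: they have to be found in the camera images.
- crate: open plywood gig crate on the mat, 236 mm (its x) x 238 mm (its y), walls 66 mm high and 4 to 5 mm thick, floor 4 mm thick; 0.30 kg empty, 0.55 to 1.0 kg packed. Origin at the centre of its underside, z up. A 6 mm divider, 44 mm high, along x at y = 0 parts it into two bays. A carrying handle stands over the divider. Same shape either way round.
- crate_handle (a point): middle of the crate's wooden handle bar, 183 mm above the crate's underside; axes as the crate's. The bar is 16 mm wide x 16 mm high (underside 175 mm up) and runs along the crate's x at y = 0, between two aluminium uprights (8 x 26 mm) at x = +-122 mm.
- bay_left (a point): centre of the floor of the crate's bay on its +y side (59 mm from the crate's middle), axes as the crate's. A bay is 226 mm (x) by 112 mm (y) inside and takes two pedals side by side: at x = +-55 mm from this point, their length along y.
- bay_right (a point): the same for the bay on the crate's -y side
- notches_left (a point): point midway between the two notches for the +y keeper bar, level with the notch floors: 72 mm to +y of the crate's middle, 53 mm above its underside; axes as the crate's. The notches, 26 mm wide and 13 mm deep, are cut in the tops of the two end walls (at x = +-115.5 mm, 5 mm thick); a keeper bar laid along the crate's x drops into both.
- notches_right (a point): the same for the keeper bar on the crate's -y side
- mat: black square rubber mat, 270 x 270 mm, 4 mm thick, fixed to the table; origin at the centre of its underside; its x and y are along its sides; the crate starts on it
- keeper_a: beech keeper bar, 262 mm (its x) x 18 mm (its y) x 14 mm high, red bands near the ends, 0.05 kg; origin at the centre of its underside; same as keeper_b
- keeper_b: the second keeper bar, same as keeper_a; either goes in either pair of notches
- pedal_1: mini effects pedal, green box 92 x 40 mm, 33 mm high, with a big black knob at its +x end (top of knob 44 mm) and a steel foot switch at its -x end (45 mm); about 0.12 kg; origin at the centre of its underside, x along its length, y across its 40 mm width, z up. Absent (None) in some runs.
- pedal_2: mini effects pedal, yellow box 92 x 40 mm, 33 mm high, with a big black knob at its +x end (top of knob 44 mm) and a steel foot switch at its -x end (45 mm); about 0.12 kg; origin at the centre of its underside, x along its length, y across its 40 mm width, z up. Absent (None) in some runs.
- pedal_3: mini effects pedal, blue box 92 x 40 mm, 33 mm high, with a big white knob at its +x end (top of knob 44 mm) and a steel foot switch at its -x end (45 mm); about 0.12 kg; origin at the centre of its underside, x along its length, y across its 40 mm width, z up. Absent (None) in some runs.
- pedal_4: mini effects pedal, red box 92 x 40 mm, 33 mm high, with a big white knob at its +x end (top of knob 44 mm) and a steel foot switch at its -x end (45 mm); about 0.12 kg; origin at the centre of its underside, x along its length, y across its 40 mm width, z up. Absent (None) in some runs.
- scale: grey spring dial scale, fixed: base plate 270 x 170 mm, 11 mm thick, reaching under the hook; column 60 x 50 mm, carrying a double-faced dial head, 150 mm across, its centre 345 mm up (top 420 mm), with a red pointer that turns with the load. Origin on the table under the column; its -x is the way the hook's two arms point.
- hook (a joint): how far the scale's sprung twin hook has dipped, m: 0 unloaded, bottom stop at 0.060; spring 250 N/m (a 0.7 kg load dips it 27 mm), lightly damped, so a load let go bobs for a second or two
- hook_seat (a point): where the crate's handle bar hangs: midway between the hook's two arms, level with the top of their seats; 265 mm above the table unloaded, goes down with the hook; 190 mm in front of the scale's origin, axes as the scale's. The arms (10 mm round, along x, 76 mm apart) each have a seat 36 mm long here; the handle bar lies across both (along the scale's y), fingers fit between.
- hook_tips (a point): midway between the tops of the two upturned hook tips, 30 mm in front (-x) of hook_seat and 23 mm higher; behind the seat, towards the column, the arms are 12 mm higher than the seat, and a cross bar joins them 145 mm behind it
- big_pedal: white full-size pedal, 120 x 70 x 57 mm, not one of the mini pedals; stays where it is; origin under its centre
- mug: white mug, 80 mm wide, 95 mm high; stays where it is; origin under its centre
- pick_tin: round brass plectrum tin, 52 mm across, 20 mm high; stays where it is; origin under its centre
- microphone: hand microphone lying down, 190 mm long, head 48 mm; stays where it is; origin on the table near its middle, x towards the head
- tuner: black tuner with a green window, 75 x 50 x 18 mm; stays where it is; origin under its centre
- metronome: wooden metronome, 88 x 88 mm foot, 130 mm high; stays where it is; origin under its centre

How it is judged:
On the way, in this order (a step that is already met when the one before it is completed fails the run):
1. every mini pedal that is there stands in the crate and both keeper bars lie in their notches, with the crate on the mat (x of pedal_1 in the frame of crate between -0.105 and 0.105 m and y of pedal_1 in the frame of crate between -0.105 and 0.105 m and z of each of pedal_1, pedal_2, pedal_3, pedal_4 in the frame of crate below 0.012 m and angle between the z axis of each of pedal_1, pedal_2, pedal_3, pedal_4 and the z axis of crate, either way round below 0.15 rad and x of pedal_2 in the frame of crate between -0.105 and 0.105 m and y of pedal_2 in the frame of crate between -0.105 and 0.105 m and x of pedal_3 in the frame of crate between -0.105 and 0.105 m and y of pedal_3 in the frame of crate between -0.105 and 0.105 m and x of pedal_4 in the frame of crate between -0.105 and 0.105 m and y of pedal_4 in the frame of crate between -0.105 and 0.105 m and ((x of keeper_a in the frame of crate between -0.016 and 0.016 m and y of keeper_a in the frame of crate between 0.06 and 0.084 m and z of keeper_a in the frame of crate between 0.046 and 0.059 m and angle between the x axis of each of keeper_a, keeper_b and the x axis of crate, either way round below 0.07 rad and x of keeper_b in the frame of crate between -0.016 and 0.016 m and y of keeper_b in the frame of crate between -0.084 and -0.06 m and z of keeper_b in the frame of crate between 0.046 and 0.059 m) or (x of keeper_a in the frame of crate between -0.016 and 0.016 m and y of keeper_a in the frame of crate between -0.084 and -0.06 m and z of keeper_a in the frame of crate between 0.046 and 0.059 m and angle between the x axis of each of keeper_a, keeper_b and the x axis of crate, either way round below 0.07 rad and x of keeper_b in the frame of crate between -0.016 and 0.016 m and y of keeper_b in the frame of crate between 0.06 and 0.084 m and z of keeper_b in the frame of crate between 0.046 and 0.059 m)) and z of crate in the frame of mat between 0 and 0.009 m and horizontal distance between crate and mat below 0.05 m and angle between crate's own z axis and vertical below 0.05 rad), for 0.3 s.
2. the packed crate hangs by its handle on the scale's hook, untouched and at rest for one second (x of pedal_1 in the frame of crate between -0.105 and 0.105 m and y of pedal_1 in the frame of crate between -0.105 and 0.105 m and z of each of pedal_1, pedal_2, pedal_3, pedal_4 in the frame of crate below 0.012 m and angle between the z axis of each of pedal_1, pedal_2, pedal_3, pedal_4 and the z axis of crate, either way round below 0.15 rad and x of pedal_2 in the frame of crate between -0.105 and 0.105 m and y of pedal_2 in the frame of crate between -0.105 and 0.105 m and x of pedal_3 in the frame of crate between -0.105 and 0.105 m and y of pedal_3 in the frame of crate between -0.105 and 0.105 m and x of pedal_4 in the frame of crate between -0.105 and 0.105 m and y of pedal_4 in the frame of crate between -0.105 and 0.105 m and ((x of keeper_a in the frame of crate between -0.016 and 0.016 m and y of keeper_a in the frame of crate between 0.06 and 0.084 m and z of keeper_a in the frame of crate between 0.046 and 0.059 m and angle between the x axis of each of keeper_a, keeper_b and the x axis of crate, either way round below 0.07 rad and x of keeper_b in the frame of crate between -0.016 and 0.016 m and y of keeper_b in the frame of crate between -0.084 and -0.06 m and z of keeper_b in the frame of crate between 0.046 and 0.059 m) or (x of keeper_a in the frame of crate between -0.016 and 0.016 m and y of keeper_a in the frame of crate between -0.084 and -0.06 m and z of keeper_a in the frame of crate between 0.046 and 0.059 m and angle between the x axis of each of keeper_a, keeper_b and the x axis of crate, either way round below 0.07 rad and x of keeper_b in the frame of crate between -0.016 and 0.016 m and y of keeper_b in the frame of crate between 0.06 and 0.084 m and z of keeper_b in the frame of crate between 0.046 and 0.059 m)) and value of joint hook above 0.012 m and velocity of joint hook between -0.004 and 0.004 m/s and linear speed of crate below 0.012 m/s and contact force between the fingers and crate below 0.05 N and distance between crate_handle and hook_seat below 0.028 m and contact force between crate and hook above 3 N), for 1 s.
At the end, for the whole second after the job is handed in: The crate stands flat on the mat, its centre within 50 mm of the mat's, at rest and let go; every mini pedal present stands upright on the crate's floor; a keeper bar lies in each pair of notches (along it within 16 mm of centred, both ends down); the scale's hook is empty (all of step 1 and value of joint hook below 0.005 m and linear speed of crate below 0.01 m/s); the robot touches nothing.
It fails at once if the scale's hook is driven to its bottom stop (dropped or pushed on) (value of joint hook above 0.0585 m).
It fails at once if any of the other gear (full-size pedal, mug, plectrum tin, microphone, tuner, metronome) is pushed more than 6 cm from its place (distance of any of big_pedal, mug, pick_tin, microphone, tuner, metronome from where it was at the start of the episode above 0.06 m).
It fails at once if the metronome is knocked over (angle between metronome's own z axis and vertical above 0.6 rad).
Of pedal_1, pedal_2, pedal_3, pedal_4 only 2 to 4 are there at a start; the rules pass over those that are not, and their reading is None.
At some moment in a run one of pedal_1, pedal_2, pedal_3, pedal_4 may be knocked a few centimetres aside while the robot is not near it.
It also fails if it takes over 210 s, if anything falls off the work surface, if the arm or the gripper's body presses on something with over 40 N, if the wrist force passes 120 N, or if a joint passes its speed limit or range.

### The arm

A 6-joint arm with a two-finger parallel gripper is mounted at the origin on the work surface. World frame = base frame: x ahead of the robot, y to its left, z up, the work surface at z = 0. Lengths are in m, angles in rad, forces in N, time in s.
With the tool pointing down it reaches from about 0.35 to 0.775 m from the base axis. Payload 7.3 kg.
Tool frame: the origin (TCP) lies at the centre of the arm's flange, where the gripper is bolted on; the fingertips stand 178 mm ahead of it and the grasp point (between the pads) lies 159 mm ahead of it; z points along the fingers, y is the line along which they close (so a half turn about z gives the same grasp; the last joint's range is limited). The gripper opens to 92 mm and grips with 3 to 60 N. Pads are 19 mm wide; open, the fingers measure 130 mm over their backs; the gripper's body (75 mm by 190 mm) begins 47 mm behind the grasp point.
Start: joints at [0.985, 0.342, 1.524, -0, 1.275, -0.146], TCP at [0.224, 0.475, 0.405] pointing down, gripper open.
Joint ranges: [-2.53, 2.53], [-0.77, 2.02], [0.04, 2.7], [-1, 4.14], [0.28, 2.66], [-3.11, 3.11]. Speed limits (rad/s): [2.57, 2.57, 3.14, 3.14, 3.14, 3.14].

### API

Orientations are given as [roll, pitch, yaw] about the fixed x, y, z axes, in that order (R = Rz(yaw) Ry(pitch) Rx(roll)).
In Python, from cell import robot gives the robot as it stands.
- The arm moves only by the shell command python3 drive.py 'ROWS' [OPENING] [FORCE]. ROWS is a JSON list of rows, 1 to 8 of them, each of 6 numbers: dx, dy, dz in m, then a rotation vector rx, ry, rz in rad; each row shifts and turns the commanded pose from where the row before left it, along the tool's axes as they then stand; what a row does not reach is not made up. A row lasts 1/12 s, in which the tool goes at most 0.0417 m and 0.125 rad, less where a joint would pass 70% of its speed; a pose out of reach is approached as far as the arm can. OPENING is the finger opening in m, set as the command begins (- or left out keeps the last). The fingers move at their own pace and stop on an object; FORCE is the grip in N (left out, the last holds). Time passes only in rows, so rows that do not move let the fingers close. It prints the time, the measured TCP pose, the force, the opening and the grip force at its end.
- robot.observe(): the state, without advancing time (a new reading comes with each control period).
- robot.read_camera(name): name is "side" or "top" or "wrist"; returns a dict with "image" (384x512x3 uint8, red, green, blue), "fx", "fy", "cx", "cy" (pixels), "k1" (the pictures are not rectified: a ray, as slopes to the right and down, at radius r is drawn at 1 + k1 r^2 times it, then the intrinsics apply), "pose" (4x4, takes a point from camera to world coordinates). Camera axes: x right, y down, z forward; pixel columns grow to the right and rows downward; lengths in m; the calibration is good to about 2 mm. A picture is of the moment at which its call begins. There is no depth.
- robot.hand_in(): hands the job in; it is judged then, once.
The state is a dict: "time": time; "qpos": joint angles; "qvel": joint speeds; "joint_efforts": joint torques, N m; "tool_pos": TCP position; "tool_rot": TCP orientation; "contact_force": force on the tool from outside, world axes, zero at the start; "torque": the same for the moment, N m; "opening": finger opening in m; "grip_force": force on a finger pad.
Only numpy, scipy, OpenCV 4.12 (cv2) and the standard library are available. Lean on these libraries where they do the work, as an engineer would, in place of code of your own. Each camera call takes 0.05 s, during which the arm holds its last target. There are 200 camera calls.

## Working session

There is one attempt and no reset: what is moved stays moved. The work goes in short steps, Python scripts to look and compute and a shell command to move; the robot and the scene stay as the last step left them, time stands still between calls to the robot, and variables do not carry over. Pictures are saved under pics/ and viewed, at most 14 in all, crops included, and the job is handed in when it is done.

```bash
ls; mkdir -p pics; python3 - <<'E'
from cell import robot
import cv2,numpy as np
print(robot.observe())
for n in ["side","top","wrist"]:
    c=robot.read_camera(n); cv2.imwrite(f"pics/{n}0.png",c["image"][:,:,::-1]); print(n,c["fx"],c["fy"],c["cx"],c["cy"],c["k1"],c["pose"].round(4).tolist() if hasattr(c["pose"],"round") else c["pose"])
E
```

```text
cell.py
drive.py
pics
{'time': 0.0, 'qpos': array([ 9.84942836e-01,  3.42691943e-01,  1.52504006e+00, -2.30219971e-05,
        1.27540429e+00, -1.45970969e-01]), 'qvel': array([ 0.00010155, -0.00058075,  0.00072794,  0.00017653,  0.0003573 ,
        0.0018447 ]), 'joint_efforts': array([-7.75753870e-04, -4.31237733e+01, -2.44214952e+01,  7.16699171e-02,
        5.59849106e-02, -1.13953890e-04]), 'tool_pos': array([0.22344813, 0.47491018, 0.40405269]), 'tool_rot': array([-3.14006223e+00, -2.02746228e-04,  2.70171670e+00]), 'contact_force': array([-0.31918534,  0.62057015, -1.64329182]), 'torque': array([ 0.03163746,  0.01127932, -0.04670961]), 'grip_force': 0.0, 'opening': 0.09189799364956863}
side 354.8775352299242 354.8775352299242 263.4242167022587 185.721999024444 -0.07736339075056604 [[0.9859, -0.0931, 0.139, 0.3566], [-0.1668, -0.609, 0.7754, -1.1323], [0.0125, -0.7877, -0.6159, 1.0797], [0.0, 0.0, 0.0, 1.0]]
top 403.24775305800864 403.24775305800864 259.2326126131174 190.89971807733207 -0.03296541490262817 [[0.0204, -0.9852, 0.1702, 0.3018], [-0.9997, -0.0178, 0.0171, -0.0449], [-0.0138, -0.1705, -0.9853, 1.4927], [0.0, 0.0, 0.0, 1.0]]
wrist 303.4893742682311 303.4893742682311 258.1116814639142 189.70969899431375 0.021895616333288324 [[0.4255, 0.8751, 0.2303, 0.1617], [0.9049, -0.4115, -0.1083, 0.5046], [-0.0, 0.2545, -0.9671, 0.3843], [0.0, 0.0, 0.0, 1.0]]
```
View pics/top0.png

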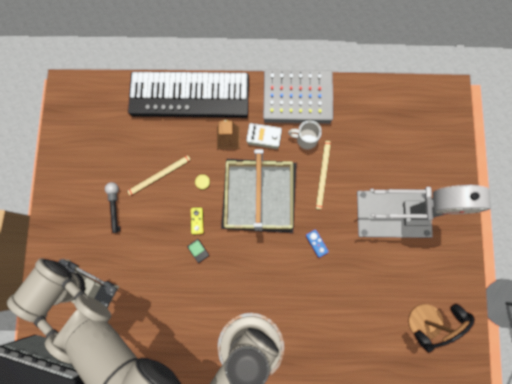

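View pics/side0.png

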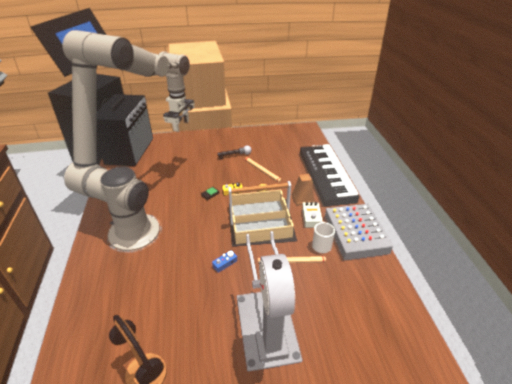

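The top view shows the crate at (259,196) with its handle running vertically in the image. It also shows the yellow pedal (197,220), blue pedal (317,243), keepers (160,175) and (323,174), tuner (198,251), tin (202,182), big pedal (264,135), mug (308,134), and the scale, whose hook is near (405,210). The side view confirms there are only two mini pedals.

```bash
cat > h.py <<'E'
import numpy as np, cv2
from scipy.spatial.transform import Rotation as R
from cell import robot
def cam(n, save=None):
    c=robot.read_camera(n)
    if save: cv2.imwrite(f"pics/{save}.png",c["image"][:,:,::-1])
    return c
def ray(c,px):
    p=np.atleast_2d(np.array(px,float)); s=(p-[c["cx"],c["cy"]])/[c["fx"],c["fy"]]
    u=s.copy()
    for _ in range(20): u=s/(1+c["k1"]*(u**2).sum(1,keepdims=True))
    T=np.array(c["pose"]); d=np.c_[u,np.ones(len(u))]@T[:3,:3].T
    return T[:3,3],d/np.linalg.norm(d,axis=1,keepdims=True)
def plane(c,px,z):
    o,d=ray(c,px); return o+d*((z-o[2])/d[:,2])[:,None]
def tri(views):  # [(cam,px)...] -> point, residual
    A=np.zeros((3,3));b=np.zeros(3);L=[]
    for c,px in views:
        o,d=ray(c,px); d=d[0]; P=np.eye(3)-np.outer(d,d); A+=P;b+=P@o;L.append((o,P))
    x=np.linalg.solve(A,b); return x,max(np.linalg.norm(P@(x-o)) for o,P in L)
def proj(c,X):
    T=np.array(c["pose"]); q=(np.atleast_2d(X)-T[:3,3])@T[:3,:3]; u=q[:,:2]/q[:,2:]
    return u*(1+c["k1"]*(u**2).sum(1,keepdims=True))*[c["fx"],c["fy"]]+[c["cx"],c["cy"]]
def blobs(c,lo,hi,amin=15,roi=None):
    h=cv2.cvtColor(c["image"],cv2.COLOR_RGB2HSV); m=cv2.inRange(h,np.array(lo),np.array(hi))
    if roi is not None:
        k=np.zeros_like(m); x0,y0,x1,y1=roi; k[y0:y1,x0:x1]=1; m=m*k
    n,l,s,ce=cv2.connectedComponentsWithStats(m)
    out=[]
    for i in range(1,n):
        if s[i,4]>=amin:
            ys,xs=np.where(l==i); out.append((s[i,4],ce[i],cv2.minAreaRect(np.c_[xs,ys].astype(np.float32))))
    return sorted(out,key=lambda t:-t[0])
def rpose():
    s=robot.observe(); return np.array(s["tool_pos"]),R.from_euler("xyz",s["tool_rot"]),s
def go(x,y,z,closeyaw=None):
    """delta to grasp point (x,y,z) [159mm ahead], tool down; closeyaw: world heading of the closing line (mod pi)"""
    p,r,s=rpose(); t=np.array([x,y,z+0.159]); d=r.inv().apply(t-p)
    w=0
    if closeyaw is not None:
        yv=r.apply([0,1,0]); cur=np.arctan2(yv[1],yv[0]); dw=(closeyaw-cur+np.pi/2)%np.pi-np.pi/2; w=-dw
    tilt=r.apply([0,0,1])
    print("d tool",d.round(4),"rz",round(w,4),"j6",s["qpos"][5].round(3),"tilt",tilt.round(4),"r",np.hypot(x,y).round(3),"t",round(s["time"],1),"open",round(s["opening"],4))
E
python3 - <<'E'
from h import *
t=cam("top");s=cam("side")
for nm,px,z in [("crate",(259,196),.07),("hnd0",(259,152),.183),("hnd1",(258,226),.183),("yel",(197,220),.033),("blue",(317,243),.033),("kA0",(130,192),.014),("kA1",(189,158),.014),("kB0",(327,142),.014),("kB1",(319,207),.014),("base0",(360,191),.011),("base1",(358,235),.011),("tuner",(198,251),.018),("tin",(202,182),.02)]:
    print(nm,plane(t,px,z)[0].round(3))
for nm,lo,hi in [("yellow",(22,120,120),(32,255,255)),("blue",(100,120,80),(125,255,255)),("red",(0,170,120),(8,255,255)),("green",(40,100,60),(85,255,255))]:
    for c,n in ((t,"t"),(s,"s")):
        for b in blobs(c,lo,hi,3)[:6]: print(nm,n,b[0],b[1].round(1),np.round(b[2][2]),np.round(b[2][1],1), plane(c,b[1],.033)[0].round(3))
big=t["image"][100:290,90:500,::-1]; cv2.imwrite("pics/topbig.png",cv2.resize(big,None,fx=1.95,fy=1.95,interpolation=cv2.INTER_CUBIC))
E
```

```text
crate [ 0.529 -0.02   0.07 ]
hnd0 [ 0.66  -0.019  0.183]
hnd1 [ 0.412 -0.021  0.183]
yel [0.442 0.205 0.033]
blue [ 0.368 -0.231  0.033]
kA0 [0.544 0.465 0.014]
kA1 [0.679 0.249 0.014]
kB0 [ 0.75  -0.273  0.014]
kB1 [ 0.501 -0.241  0.014]
base0 [ 0.564 -0.394  0.011]
base1 [ 0.401 -0.384  0.011]
tuner [0.331 0.198 0.018]
tin [0.586 0.195 0.02 ]
yellow t 260 [196.7 220.2] 87.0 [27.2 12.9] [0.442 0.206 0.033]
yellow t 8 [261.  133.6] 11.0 [1.  6.3] [ 0.773 -0.022  0.033]
yellow t 3 [202. 189.] 180.0 [2. 0.] [0.557 0.192 0.033]
yellow s 45 [234.8 185.7] 90.0 [ 4. 13.] [0.457 0.206 0.033]
yellow s 21 [224.7 188.2] 45.0 [6.4 3.5] [0.408 0.195 0.033]
yellow s 6 [  8.8 269.2] 45.0 [1.4 2.1] [-0.444 -0.174  0.033]
yellow s 5 [345.4 233.8] 90.0 [2. 1.] [ 0.873 -0.182  0.033]
yellow s 4 [339.5 221.5] 90.0 [1. 1.] [ 0.873 -0.108  0.033]
yellow s 4 [342.5 227.5] 90.0 [1. 1.] [ 0.873 -0.145  0.033]
blue t 36 [316.8 250.4] 54.0 [11.7  4.1] [ 0.342 -0.23   0.033]
blue t 12 [308.8 238.5] 63.0 [7.2 1.8] [ 0.383 -0.201  0.033]
blue t 9 [321.7 244.6] 45.0 [4.2 1.4] [ 0.363 -0.248  0.033]
blue t 7 [325.1 250.9] 14.0 [1.5 4.1] [ 0.34  -0.26   0.033]
blue s 183 [76.2 29.5] 73.0 [10.4 36.9] [-1.083  3.452  0.033]
blue s 79 [223.3 262. ] 73.0 [ 7.2 23.4] [ 0.366 -0.251  0.033]
blue s 4 [362.5 238.5] 90.0 [1. 1.] [ 0.933 -0.219  0.033]
blue s 4 [221.  257.5] 45.0 [0.7 2.1] [ 0.359 -0.228  0.033]
green s 32 [211.  190.5] 63.0 [4.9 6.7] [0.343 0.187 0.033]
```

View pics/topbig.png

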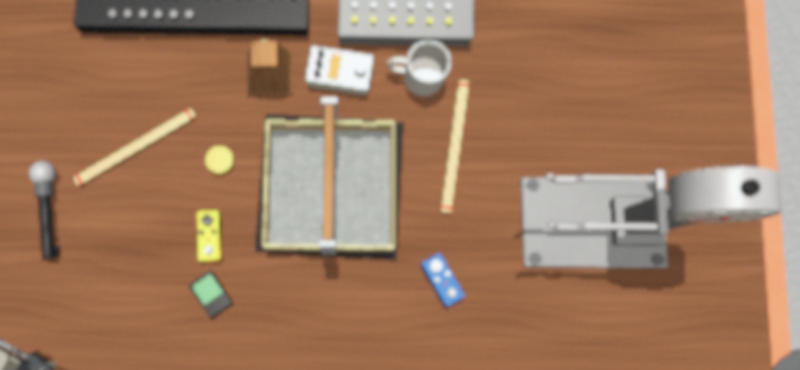

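```bash
python3 - <<'E'
import cv2,numpy as np
a=cv2.imread("pics/side0.png")[40:145,130:210]; b=cv2.imread("pics/top0.png")[245:320,50:130]; w=cv2.imread("pics/wrist0.png")
f=lambda i,s:cv2.resize(i,s,interpolation=cv2.INTER_CUBIC)
o=np.zeros((600,800,3),np.uint8); o[:525,:400]=f(a,(400,525)); o[:300,400:720]=f(b,(320,300)); o[300:600,400:800]=f(w,(400,300)); cv2.imwrite("pics/grip.png",o)
E
```

```text
(no output)
```

View pics/grip.png

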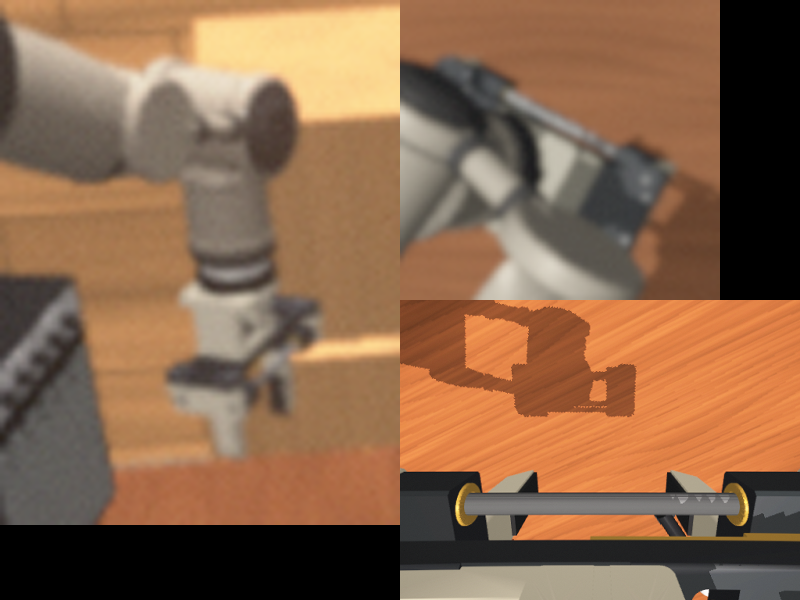

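The gripper's 190 mm wide rail lies along the closing line, low on the body, and the part above it is narrow. I'll set the keepers down with the tool leaned outward about 0.49 rad, so that the rail clears the handle. The pedals will go diagonally, and the camera side must stay away from the handle.

```bash
cat >> h.py <<'E'
def go(x,y,z,H=None,ahead=0.159):
    """tool-axes delta to bring the grasp point to x,y,z; H: wanted world heading of tool x (camera side)"""
    p,r,s=rpose(); xv=r.apply([1,0,0]); zv=r.apply([0,0,1]); cur=np.arctan2(xv[1],xv[0])
    d=r.inv().apply(np.array([x,y,z])-p-ahead*np.array([0,0,-1])) 
    w=0; 
    if H is not None:
        w=(cur-H+np.pi)%(2*np.pi)-np.pi
        j=s["qpos"][5]+w
        if j>3.05: w-=2*np.pi
        if j<-3.05: w+=2*np.pi
    # same delta in tool axes after the turn
    d2=(R.from_rotvec([0,0,w]).inv()).apply(d)
    print("first move",d.round(4),"or after turn",d2.round(4),"rz",round(w,3),"cur",round(cur,3),"j6",s["qpos"][5].round(2),"z",zv.round(3),"t",round(s["time"],1),"g",(p+.159*zv).round(3))
E
python3 -c "
from h import *
go(0.40,0.20,0.24,3.14)"
```

```text
first move [-0.2768 -0.1737  0.0055] or after turn [-0.1769 -0.2747  0.0055] rz -0.438 cur 2.702 j6 -0.15 z [-0. -0. -1.] t 0.2 g [0.223 0.475 0.245]
```

```bash
python3 drive.py '[[-0.0346,-0.0217,0,0,0,0],[-0.0346,-0.0217,0,0,0,0],[-0.0346,-0.0217,0,0,0,0],[-0.0346,-0.0217,0,0,0,0],[-0.0346,-0.0217,0,0,0,0],[-0.0346,-0.0217,0,0,0,0],[-0.0346,-0.0217,0,0,0,0],[-0.0346,-0.0217,0,0,0,0]]'
python3 drive.py '[[0,0,0,0,0,-0.11],[0,0,0,0,0,-0.11],[0,0,0,0,0,-0.11],[0,0,0,0,0,-0.108],[0,0,0,0,0,0],[0,0,0,0,0,0]]'
python3 - <<'E'
from h import *
c=cam("wrist","w1"); 
for b in blobs(c,(22,120,100),(32,255,255),60)[:5]: print(b[0],b[1].round(1),np.round(b[2],1).tolist() if 0 else b[2], plane(c,b[1],.033)[0].round(3))
go(0.442,.206,.1,3.14)
E
```

```text
time: 0.92
tool_pos: [0.4006, 0.1983, 0.4049]
tool_rot: [3.141, 0.0, 2.702]
contact_force: [0.9, 1.4, -0.1]
opening: 0.0919
grip_force: 0.0
time: 1.42
tool_pos: [0.4, 0.2001, 0.4047]
tool_rot: [3.142, -0.0, 3.137]
contact_force: [1.0, -0.0, 0.4]
opening: 0.092
grip_force: 0.0
1918 [263.2 198.8] ((263.41802978515625, 201.09835815429688), (74.6919937133789, 33.58876037597656), 84.80557250976562) [0.436 0.207 0.033]
458 [253.4 296.6] ((253.54782104492188, 295.59686279296875), (17.72870445251465, 37.33617401123047), 82.14668273925781) [0.57  0.194 0.033]
60 [ 73.1 267.9] ((73.10224914550781, 268.5448913574219), (23.07118034362793, 2.946319341659546), 87.1375961303711) [ 0.526 -0.035  0.033]
first move [-0.042   0.006   0.1457] or after turn [-0.042   0.0059  0.1457] rz -0.003 cur 3.137 j6 -1.27 z [-0.  0. -1.] t 1.5 g [0.4   0.2   0.246]
```

View pics/w1.png

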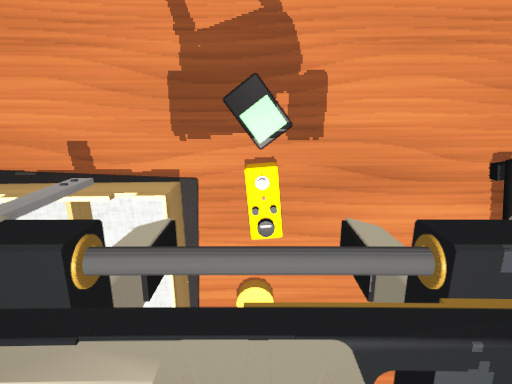

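The wrist picture shows the yellow pedal at (263,201) with its knob at the far end (266,228), the tuner at (257,110), and a crate corner with its mat at (190,180).

```bash
cat >> h.py <<'E'
def pedal(c,lo,hi,z=.033,roi=None):
    h=cv2.cvtColor(c["image"],cv2.COLOR_RGB2HSV); m=cv2.inRange(h,np.array(lo),np.array(hi))
    if roi is not None:
        k=np.zeros_like(m); x0,y0,x1,y1=roi; k[y0:y1,x0:x1]=1; m=m*k
    cs,_=cv2.findContours(cv2.morphologyEx(m,cv2.MORPH_CLOSE,np.ones((9,9))),cv2.RETR_EXTERNAL,cv2.CHAIN_APPROX_NONE)
    k=max(cs,key=cv2.contourArea)[:,0,:].astype(float)
    P=plane(c,k,z)[:,:2]; (ctr,sz,a)=cv2.minAreaRect((P*1000).astype(np.float32))
    B=cv2.boxPoints((ctr,sz,a))/1000; e=[B[1]-B[0],B[2]-B[1]]; l=max(e,key=np.linalg.norm)
    return np.array(ctr)/1000,np.round(sz,1),np.arctan2(l[1],l[0])%np.pi,cv2.minAreaRect(k.astype(np.float32))[0]
E
python3 - <<'E'
from h import *
w=cam("wrist");t=cam("top")
Y=((22,130,100),(32,255,255))
a=pedal(w,*Y,roi=(200,100,330,250)); b=pedal(t,*Y,roi=(180,195,215,240)); print(a,b); print(tri([(w,a[3]),(t,b[3])]))
E
```

```text
(array([0.44049265, 0.20735426]), array([94.5, 39.8]), np.float32(0.08119023), (263.483154296875, 201.0730438232422)) (array([0.48084088, 0.20829602]), array([18.4, 40.8]), np.float32(1.5897824), (196.5, 209.5))
(array([ 0.48770006,  0.22010892, -0.09603192]), np.float64(0.013572933064350088))
```

```bash
python3 - <<'E'
from h import *
w=cam("wrist");t=cam("top")
print(tri([(w,(263.5,201.1)),(t,(196.9,220.0))]))
go(0.441,.207,.027,3.223)
E
```

```text
(array([0.44402853, 0.20796647, 0.01630804]), np.float64(4.156534546163633e-05))
first move [-0.041   0.0069  0.2187] or after turn [-0.0414  0.0034  0.2187] rz -0.084 cur 3.139 j6 -1.28 z [ 0.  0. -1.] t 1.7 g [0.4   0.2   0.246]
```

```bash
python3 drive.py '[[0,0,0,0,0,-0.084],[-0.0207,0.0017,0,0,0,0],[-0.0207,0.0017,0,0,0,0],[0,0,0.03,0,0,0],[0,0,0.03,0,0,0],[0,0,0,0,0,0],[0,0,0,0,0,0]]' 0.06
python3 - <<'E'
from h import *
w=cam("wrist","w2");t=cam("top")
a=pedal(w,(22,130,100),(32,255,255),roi=(200,60,330,330)); print(a)
print(tri([(w,a[3]),(t,(196.9,220.0))]))
go(0.441,.207,.027,3.223)
E
```

```text
time: 2.25
tool_pos: [0.4408, 0.2069, 0.3441]
tool_rot: [-3.141, -0.003, -3.06]
contact_force: [-0.5, -0.6, -0.7]
opening: 0.0603
grip_force: 0.0
(array([0.44132062, 0.20741028]), array([91.1, 39.5]), np.float32(0.07839609), (258.0, 181.0))
(array([0.44391998, 0.20797466, 0.01492456]), np.float64(0.0002864522701040051))
first move [ 0.0008 -0.0002  0.1603] or after turn [ 0.0008 -0.0002  0.1603] rz 0.001 cur -3.06 j6 -1.37 z [ 0.002  0.001 -1.   ] t 2.4 g [0.442 0.207 0.187]
```

```bash
python3 drive.py '[[0,0,0.035,0,0,0],[0,0,0.035,0,0,0],[0,0,0.035,0,0,0],[0,0,0.03,0,0,0],[0,0,0.015,0,0,0],[0,0,0.01,0,0,0],[0,0,0,0,0,0],[0,0,0,0,0,0]]'
python3 drive.py '[[0,0,0,0,0,0],[0,0,0,0,0,0],[0,0,0,0,0,0],[0,0,0,0,0,0],[0,0,0,0,0,0]]' 0.03 20
python3 drive.py '[[0,0,-0.02,0,0,0],[0,0,-0.04,0,0,0],[0,0,-0.04,0,0,0],[0,0,-0.04,0,0,0],[0,0,-0.04,0,0,0],[0,0,-0.04,0,0,0],[0,0,-0.03,0,0,0],[0,0,0,0,0,0]]'
python3 -c "
from h import *
cam('wrist','w3');go(.50,.05,.277,1.57)"
```

```text
time: 3.02
tool_pos: [0.4418, 0.2072, 0.1859]
tool_rot: [3.141, 0.002, -3.059]
contact_force: [-0.0, 0.2, 0.5]
opening: 0.06
grip_force: 0.0
time: 3.43
tool_pos: [0.4414, 0.207, 0.1857]
tool_rot: [3.141, 0.002, -3.059]
contact_force: [-0.7, -0.7, 6.4]
opening: 0.0398
grip_force: 20.0
time: 4.1
tool_pos: [0.4414, 0.2071, 0.4414]
tool_rot: [3.139, 0.012, -3.059]
contact_force: [1.0, -0.5, -1.1]
opening: 0.0401
grip_force: 20.0
first move [-0.0458 -0.1613  0.0021] or after turn [-0.1569  0.059   0.0021] rz 1.654 cur -3.059 j6 -1.37 z [ 0.007  0.002 -1.   ] t 4.2 g [0.442 0.207 0.279]
```

```bash
python3 -c "
from h import *
go(.66,-.01,.28,3.14)"
```

```text
first move [-2.003e-01 -2.342e-01  1.000e-04] or after turn [-2.193e-01 -2.166e-01  1.000e-04] rz 0.084 cur -3.059 j6 -1.37 z [ 0.007  0.002 -1.   ] t 4.2 g [0.442 0.207 0.279]
```

```bash
python3 drive.py '[[-0.025,-0.029,0,0,0,0],[-0.025,-0.029,0,0,0,0],[-0.025,-0.029,0,0,0,0],[-0.025,-0.029,0,0,0,0],[-0.025,-0.029,0,0,0,0],[-0.025,-0.029,0,0,0,0],[-0.025,-0.029,0,0,0,0],[-0.025,-0.029,0,0,0,0]]'
python3 drive.py '[[0,0,0,0,0,0.083],[0,0,0,0,0,0],[0,0,0,0,0,0],[0,0,0,0,0,0]]'
python3 -c "
from h import *
cam('wrist','w4');go(.62,-.06,.30,3.14)"
```

```text
time: 4.82
tool_pos: [0.6603, -0.0095, 0.4322]
tool_rot: [3.141, -0.004, -3.06]
contact_force: [0.9, 0.1, -0.6]
opening: 0.0396
grip_force: 20.0
time: 5.15
tool_pos: [0.6589, -0.007, 0.4339]
tool_rot: [3.141, -0.002, -3.14]
contact_force: [0.2, -0.3, -1.6]
opening: 0.0398
grip_force: 20.0
first move [ 0.0389 -0.0531 -0.0245] or after turn [ 0.0387 -0.0533 -0.0245] rz 0.004 cur -3.139 j6 -1.7 z [-0.001  0.    -1.   ] t 5.2 g [ 0.659 -0.007  0.275]
```

View pics/w4.png

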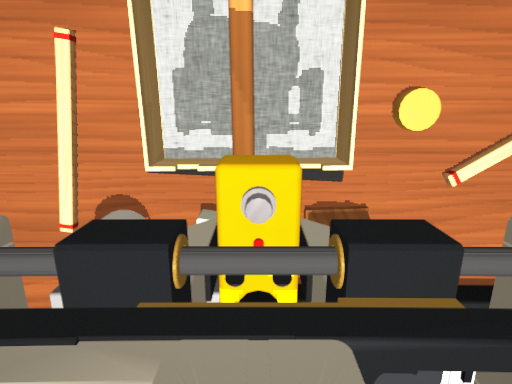

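The picture shows keeper B with its red bands at (65,36) and (68,228), the +x crate wall's outer top edge at row ~170 from (147,171) to (353,170), and the side walls running up to (130,0) and (365,0). It also shows the tin at (419,109) and keeper A's end at (453,180).

```bash
python3 - <<'E'
import cv2
i=cv2.imread("pics/w4.png"); a=cv2.resize(i[145:185,125:375],(800,128*1),interpolation=cv2.INTER_CUBIC); b=cv2.resize(i[0:60,110:390],(800,171),interpolation=cv2.INTER_CUBIC)
import numpy as np; cv2.imwrite("pics/w4c.png",np.vstack([b,a]))
E
python3 drive.py '[[-0.02,0.002,-0.01,0,0,0],[-0.04,0,-0.02,0,0,0],[-0.02,0,-0.01,0,0,0],[0,0,0,0,0,0],[0,0,0,0,0,0],[0,0,0,0,0,0],[0,0,0,0,0,0]]'
python3 - <<'E'
from h import *
c=cam("wrist","w5"); rpose()
import pickle; pickle.dump(c,open("w5.pkl","wb"))
for b in blobs(c,(0,150,60),(6,255,255),8)[:6]+blobs(c,(174,150,60),(180,255,255),8)[:6]: print(b[0],b[1].round(1),plane(c,b[1],.014)[0].round(4))
E
```

```text
time: 5.78
tool_pos: [0.7319, -0.0055, 0.4712]
tool_rot: [3.141, -0.002, -3.141]
contact_force: [0.2, 0.3, -0.9]
opening: 0.0399
grip_force: 20.0
64 [258.  242.9] [ 0.8644 -0.0043  0.014 ]
56 [446.3 119.7] [0.6776 0.2582 0.014 ]
41 [ 71.5 169.2] [ 0.7478 -0.275   0.014 ]
```

View pics/w5.png

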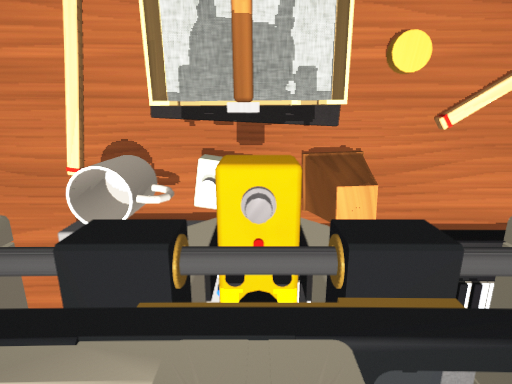

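This view shows the +x wall's outer edge at row 104, running from (150,104) to (348,103), and the upright at (243,107). To see both ends I need to move the tool back to x≈0.60 and higher.

```bash
python3 drive.py '[[0.035,0,-0.01,0,0,0],[0.035,0,-0.01,0,0,0],[0.035,0,-0.01,0,0,0],[0.025,0.01,-0.01,0,0,0],[0,0,0,0,0,0],[0,0,0,0,0,0],[0,0,0,0,0,0]]'
python3 - <<'E'
from h import *
c=cam("wrist","w6"); print(rpose()[0])
import pickle; pickle.dump(c,open("w6.pkl","wb"))
E
```

```text
time: 6.42
tool_pos: [0.6025, 0.0041, 0.5117]
tool_rot: [-3.141, 0.001, 3.141]
contact_force: [0.2, -0.7, -1.2]
opening: 0.0397
grip_force: 20.0
[0.60299228 0.00393407 0.51097739]
```

View pics/w6.png

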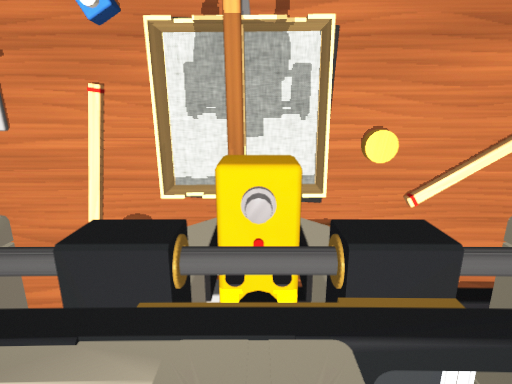

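The whole crate rim is visible: (144,16), (335,14), (161,198) and (328,197). Keeper B runs from (95,88) to beyond (95,215).

```bash
cat > crate.py <<'E'
from h import *
import pickle
def rim(c,guess,z=.070):
    """sub-pixel outer-rim lines near guessed corners TL,TR,BR,BL -> corners"""
    h=cv2.cvtColor(c["image"],cv2.COLOR_RGB2HSV); m=(cv2.inRange(h,np.array((18,40,170)),np.array((32,170,255)))>0)
    g=np.array(guess,float); ctr=g.mean(0); L=[]
    for i in range(4):
        a,b=g[i],g[(i+1)%4]; n=np.array([-(b-a)[1],(b-a)[0]]); n/=np.linalg.norm(n); n*=np.sign(n@(a-ctr)); pts=[]
        for t in np.linspace(.08,.92,60):
            p=a+t*(b-a)
            for k in np.arange(7,-7,-.25):
                q=p+k*n; u,v=int(round(q[0])),int(round(q[1]))
                if 0<=u<512 and 0<=v<384 and m[v,u]: pts.append(q); break
        pts=np.array(pts,np.float32); vx,vy,x,y=cv2.fitLine(pts,cv2.DIST_HUBER,0,.01,.01).ravel()
        L.append(np.array([vy,-vx,-(vy*x-vx*y)])); print("edge",i,len(pts),np.abs(pts@L[-1][:2]+L[-1][2]).mean().round(2))
    cs=[]
    for i in range(4):
        q=np.cross(L[i-1],L[i]); cs.append(q[:2]/q[2])
    return np.array(cs)
if __name__=="__main__":
    c=pickle.load(open("w6.pkl","rb")); d=pickle.load(open("w5.pkl","rb"))
    q=rim(c,[(144,16),(335,14),(328,197),(161,198)]); print(q.round(1))
    P=plane(c,q,.070); print(P.round(4)); print([np.linalg.norm(P[i]-P[i-1]).round(4) for i in range(4)],"ctr",P.mean(0).round(4))
    e1=P[0]-P[3];e2=P[1]-P[2]; print("yaw",[np.arctan2(-e[1],-e[0]).round(4) for e in (e1,e2)], [np.arctan2(-e[0],e[1]).round(4) for e in (P[1]-P[0],P[2]-P[3])])
    print("tri",tri([(c,q[2]),(d,(348,103.5))]),tri([(c,q[3]),(d,(150,104.5))]))
    for nm,px in [("kB",(95,88)),("kB far",(72,171))]: pass
    for cc,n in ((c,"w6"),(d,"w5")):
        for b in blobs(cc,(0,150,60),(6,255,255),6)[:6]: print(n,b[1].round(1),plane(cc,b[1],.014)[0].round(4))
E
python3 crate.py
```

```text
edge 0 59 1.84
edge 1 58 1.2
edge 2 29 1.52
edge 3 57 0.66
[[142.4  15.1]
 [335.4  14.1]
 [325.5 197.4]
 [160.5 198. ]]
[[ 0.4226 -0.1378  0.07  ]
 [ 0.4212  0.101   0.07  ]
 [ 0.6575  0.1027  0.07  ]
 [ 0.6583 -0.1358  0.07  ]]
[np.float64(0.2357), np.float64(0.2388), np.float64(0.2364), np.float64(0.2385)] ctr [ 0.5399 -0.0175  0.07  ]
yaw [np.float64(0.0082), np.float64(0.0072)] [np.float64(0.0058), np.float64(0.003)]
tri (array([0.65634012, 0.10220197, 0.07458719]), np.float64(0.000567979589802165)) (array([ 0.6577229 , -0.13468701,  0.07156089]), np.float64(0.0006061887248587597))
w6 [258.  242.9] [0.7548 0.005  0.014 ]
w6 [95.3 89.7] [ 0.507  -0.2365  0.014 ]
w6 [412.2 198.4] [0.6757 0.257  0.014 ]
w5 [258.  242.9] [ 0.8644 -0.0043  0.014 ]
w5 [446.3 119.7] [0.6776 0.2582 0.014 ]
w5 [ 71.5 169.2] [ 0.7478 -0.275   0.014 ]
```

```bash
python3 drive.py '[[0,0,0,0,0,0.12],[0,0,0,0,0,0.12],[0,0,0,0,0,0.12],[0,0,0,0,0,0.12],[0,0,0,0,0,0.12],[0,0,0,0,0,0.12],[0,0,0,0,0,0.12],[0,0,0,0,0,0.12]]'
python3 drive.py '[[0,0,0,0,0,0.12],[0,0,0,0,0,0.12],[0,0,0,0,0,0.12],[0,0,0,0,0,0.12],[0,0,0,0,0,0.125],[0,0,0,0,0,0],[0,0,0,0,0,0]]'
python3 -c "
from h import *
go(.595,.0445,.24,1.577)"
```

```text
time: 7.13
tool_pos: [0.6039, 0.0037, 0.5098]
tool_rot: [-3.14, -0.001, 2.175]
contact_force: [0.0, 0.4, -0.6]
opening: 0.04
grip_force: 20.0
time: 7.72
tool_pos: [0.6036, 0.0038, 0.5102]
tool_rot: [-3.14, -0.0, 1.579]
contact_force: [-0.4, -0.2, -1.0]
opening: 0.04
grip_force: 20.0
first move [ 0.0407 -0.0081  0.1112] or after turn [ 0.0407 -0.0082  0.1112] rz 0.002 cur 1.579 j6 -0.13 z [-0.002  0.    -1.   ] t 7.7 g [0.603 0.004 0.351]
```

```bash
python3 drive.py '[[0.0203,-0.004,0,0,0,0],[0.0204,-0.0041,0,0,0,0],[0,0,0.035,0,0,0],[0,0,0.04,0,0,0],[0,0,0.0362,0,0,0],[0,0,0,0,0,0],[0,0,0,0,0,0]]'
python3 -c "
from h import *
go(.595,.0445,.036,1.577)"
```

```text
time: 8.3
tool_pos: [0.5948, 0.0447, 0.3989]
tool_rot: [-3.137, -0.0, 1.578]
contact_force: [0.7, -0.6, -0.5]
opening: 0.0399
grip_force: 20.0
first move [-0.0003  0.0011  0.2039] or after turn [-0.0003  0.0011  0.2039] rz 0.001 cur 1.578 j6 -0.06 z [-0.004  0.    -1.   ] t 8.3 g [0.594 0.045 0.24 ]
```

```bash
python3 drive.py '[[0,0,0.035,0,0,0],[0,0,0.04,0,0,0],[0,0,0.04,0,0,0],[0,0,0.04,0,0,0],[0,0,0.03,0,0,0],[0,0,0.01,0,0,0],[0,0,0,0,0,0],[0,0,0,0,0,0]]'
python3 -c "
from h import *
go(.595,.0445,.036,1.577)"
```

```text
time: 8.97
tool_pos: [0.5962, 0.0446, 0.2077]
tool_rot: [3.138, 0.0, 1.576]
contact_force: [1.5, -0.0, -0.4]
opening: 0.0397
grip_force: 20.0
first move [-0.0001 -0.0013  0.0127] or after turn [-0.0001 -0.0013  0.0127] rz -0.001 cur 1.576 j6 -0.06 z [ 0.004 -0.    -1.   ] t 9.0 g [0.597 0.045 0.049]
```

```bash
python3 drive.py '[[0,0,0.006,0,0,0],[0,0,0.005,0,0,0],[0,0,0,0,0,0],[0,0,0,0,0,0]]'
python3 drive.py '[[0,0,0,0,0,0],[0,0,0,0,0,0],[0,0,0,0,0,0]]' 0.055
python3 drive.py '[[0,0,-0.02,0,0,0],[0,0,-0.035,0,0,0],[0,0,-0.04,0,0,0],[0,0,-0.04,0,0,0],[0,0,-0.04,0,0,0],[0,0,-0.04,0,0,0],[0,0,-0.03,0,0,0],[0,0,-0.02,0,0,0]]'
python3 -c "
from h import *
cam('wrist','w7');go(.46,-.20,.25,-1.57)"
```

```text
time: 9.3
tool_pos: [0.5947, 0.0448, 0.1949]
tool_rot: [3.141, -0.0, 1.576]
contact_force: [-0.5, 0.6, -1.0]
opening: 0.0397
grip_force: 20.0
time: 9.55
tool_pos: [0.5948, 0.0448, 0.1947]
tool_rot: [3.141, -0.0, 1.576]
contact_force: [-0.4, -0.2, 0.9]
opening: 0.0536
grip_force: 0.0
time: 10.22
tool_pos: [0.5943, 0.0448, 0.4638]
tool_rot: [3.136, 0.0, 1.576]
contact_force: [0.0, -0.3, 0.2]
opening: 0.0548
grip_force: 0.0
first move [-0.2441 -0.1363  0.0565] or after turn [0.2447 0.1353 0.0565] rz 3.146 cur 1.576 j6 -0.06 z [ 0.011 -0.001 -1.   ] t 10.3 g [0.596 0.045 0.308]
```

View pics/w7.png

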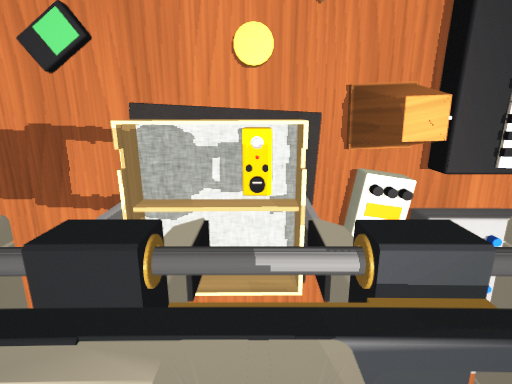

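The yellow pedal stands upright in the left bay at (257,160). Next is the blue pedal.

```bash
python3 -c "
from h import *
go(.372,-.229,.20,.69)"
```

```text
first move [-0.2726 -0.225   0.1055] or after turn [-0.3467  0.0688  0.1055] rz 0.886 cur 1.576 j6 -0.06 z [ 0.011 -0.001 -1.   ] t 10.3 g [0.596 0.045 0.308]
```

```bash
python3 drive.py '[[-0.03,-0.025,0,0,0,0],[-0.03,-0.025,0,0,0,0],[-0.03,-0.025,0,0,0,0],[-0.03,-0.025,0,0,0,0],[-0.03,-0.025,0,0,0,0],[-0.03,-0.025,0,0,0,0],[-0.03,-0.025,0,0,0,0],[-0.03,-0.025,0,0,0,0]]'
python3 drive.py '[[-0.0326,-0.025,0,0,0,0],[0,0,0.02,0,0,0.12],[0,0,0.03,0,0,0.12],[0,0,0.03,0,0,0.12],[0,0,0.02,0,0,0.12],[0,0,0,0,0,0.12],[0,0,0,0,0,0.12],[0,0,0,0,0,0.12]]'
python3 drive.py '[[0,0,0,0,0,0.046],[0,0,0,0,0,0],[0,0,0,0,0,0],[0,0,0,0,0,0]]'
python3 - <<'E'
from h import *
c=cam("wrist","w8")
a=pedal(c,(100,110,60),(125,255,255),roi=(100,40,400,300)); print(a)
go(a[0][0],a[0][1],.20,float(a[2]))
E
```

```text
time: 10.93
tool_pos: [0.3942, -0.1971, 0.4592]
tool_rot: [3.141, 0.0, 1.576]
contact_force: [0.6, -1.3, 0.1]
opening: 0.0549
grip_force: 0.0
time: 11.6
tool_pos: [0.3708, -0.2289, 0.3587]
tool_rot: [-3.141, 0.0, 0.73]
contact_force: [0.6, -0.1, -0.4]
opening: 0.0548
grip_force: 0.0
time: 11.93
tool_pos: [0.3709, -0.2289, 0.3592]
tool_rot: [3.142, -0.0, 0.691]
contact_force: [0.5, -0.5, 0.9]
opening: 0.055
grip_force: 0.0
(array([ 0.37067438, -0.22981778]), array([91.7, 39.3]), np.float32(0.53469825), (259.0097351074219, 178.0017547607422))
first move [-0.0008  0.0005  0.0002] or after turn [-0.0007  0.0006  0.0002] rz 0.156 cur 0.691 j6 0.15 z [ 0. -0. -1.] t 12.0 g [ 0.371 -0.229  0.2  ]
```

View pics/w8.png

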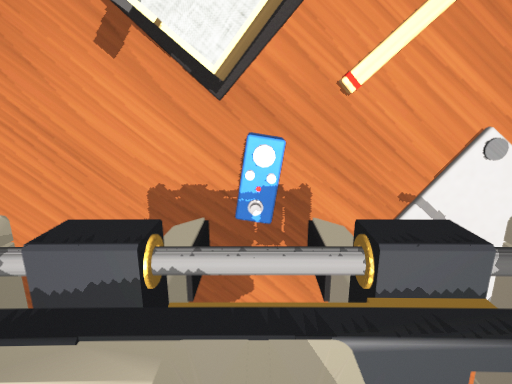

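The blue pedal fills (260,178) in the view, and its 91.7 x 39.3 mm size at the 33 mm plane fits. Keeper B's end band is at (350,82) and the scale base is at the right.

```bash
python3 drive.py '[[-0.0008,0.0005,0,0,0,0.1],[0,0,0.03,0,0,0.056],[0,0,0.04,0,0,0],[0,0,0.04,0,0,0],[0,0,0.035,0,0,0],[0,0,0.018,0,0,0],[0,0,0.01,0,0,0],[0,0,0,0,0,0]]'
python3 drive.py '[[0,0,0,0,0,0],[0,0,0,0,0,0],[0,0,0,0,0,0],[0,0,0,0,0,0],[0,0,0,0,0,0]]' 0.03 20
python3 drive.py '[[0,0,-0.02,0,0,0],[0,0,-0.04,0,0,0],[0,0,-0.04,0,0,0],[0,0,-0.04,0,0,0],[0,0,-0.04,0,0,0],[0,0,-0.04,0,0,0],[0,0,-0.03,0,0,0],[0,0,-0.02,0,0,0]]'
python3 -c "
from h import *
go(.4855,-.0795,.25,-1.565)"
```

```text
time: 12.65
tool_pos: [0.3701, -0.2294, 0.1841]
tool_rot: [-3.137, 0.001, 0.535]
contact_force: [-0.5, -0.1, 0.4]
opening: 0.0555
grip_force: 0.0
time: 13.07
tool_pos: [0.371, -0.2301, 0.1872]
tool_rot: [3.139, -0.001, 0.534]
contact_force: [0.3, -0.1, 6.3]
opening: 0.04
grip_force: 20.0
time: 13.73
tool_pos: [0.3703, -0.2295, 0.4601]
tool_rot: [3.137, -0.002, 0.534]
contact_force: [0.4, -0.1, -0.9]
opening: 0.0399
grip_force: 20.0
first move [ 0.1754 -0.0707  0.051 ] or after turn [-0.1495 -0.1159  0.051 ] rz 2.099 cur 0.534 j6 0.31 z [ 0.004 -0.003 -1.   ] t 13.7 g [ 0.371 -0.23   0.301]
```

```bash
python3 drive.py '[[0.029,-0.0118,0,0,0,0],[0.029,-0.0118,0,0,0,0],[0.029,-0.0118,0,0,0,0],[0.029,-0.0118,0,0,0,0],[0.029,-0.0118,0,0,0,0],[0.0304,-0.0117,0,0,0,0],[0,0,0,0,0,0.12],[0,0,0,0,0,0.12]]'
python3 drive.py '[[0,0,0,0,0,0.12],[0,0,0,0,0,0.12],[0,0,0,0,0,0.12],[0,0,0,0,0,0.12],[0,0,0,0,0,0.12],[0,0,0,0,0,0.12],[0,0,0,0,0,0.12],[0,0,0,0,0,0.12]]'
python3 drive.py '[[0,0,0,0,0,0.12],[0,0,0,0,0,0.12],[0,0,0,0,0,0.12],[0,0,0,0,0,0.12],[0,0,0,0,0,0.12],[0,0,0,0,0,0.12],[0,0,0,0,0,0.12],[0,0,0,0,0,0.059]]'
python3 drive.py '[[0,0,0,0,0,0],[0,0,0,0,0,0],[0,0,0,0,0,0]]'
python3 -c "
from h import *
go(.4855,-.0795,.037,-1.565)"
```

```text
time: 14.4
tool_pos: [0.4862, -0.078, 0.4559]
tool_rot: [-3.141, 0.0, 0.292]
contact_force: [-0.4, 0.3, -1.4]
opening: 0.0398
grip_force: 20.0
time: 15.07
tool_pos: [0.4853, -0.0796, 0.4562]
tool_rot: [3.142, 0.0, -0.672]
contact_force: [0.4, 0.7, -0.9]
opening: 0.0401
grip_force: 20.0
time: 15.73
tool_pos: [0.4853, -0.0796, 0.4562]
tool_rot: [3.141, 0.0, -1.571]
contact_force: [0.0, -0.3, -2.3]
opening: 0.04
grip_force: 20.0
time: 15.98
tool_pos: [0.4855, -0.0797, 0.4562]
tool_rot: [3.142, 0.0, -1.563]
contact_force: [-0.3, -0.1, -1.9]
opening: 0.0398
grip_force: 20.0
first move [-2.000e-04  0.000e+00  2.602e-01] or after turn [-2.000e-04  0.000e+00  2.602e-01] rz 0.002 cur -1.563 j6 2.82 z [-0.  0. -1.] t 16.0 g [ 0.486 -0.08   0.297]
```

```bash
python3 drive.py '[[0,0,0.03,0,0,0],[0,0,0.04,0,0,0],[0,0,0.04,0,0,0],[0,0,0.04,0,0,0],[0,0,0.04,0,0,0],[0,0,0.035,0,0,0],[0,0,0.02,0,0,0],[0,0,0.0,0,0,0]]'
python3 drive.py '[[0,0,0.009,0,0,0],[0,0,0.006,0,0,0],[0,0,0,0,0,0],[0,0,0,0,0,0]]'
python3 drive.py '[[0,0,0,0,0,0],[0,0,0,0,0,0],[0,0,0,0,0,0]]' 0.055
python3 drive.py '[[0,0,-0.02,0,0,0],[0,0,-0.035,0,0,0],[0,0,-0.04,0,0,0],[0,0,-0.04,0,0,0],[0,0,-0.04,0,0,0],[0,0,-0.04,0,0,0],[0,0,-0.03,0,0,0],[0,0,-0.02,0,0,0]]'
python3 -c "
from h import *
cam('wrist','w9');go(.627,-.256,.20,-.159);go(.627,-.256,.20,2.983)"
```

```text
time: 16.65
tool_pos: [0.4842, -0.0793, 0.2072]
tool_rot: [3.134, 0.003, -1.564]
contact_force: [-0.5, 0.8, -1.3]
opening: 0.04
grip_force: 20.0
time: 16.98
tool_pos: [0.4861, -0.0798, 0.1971]
tool_rot: [-3.14, -0.0, -1.565]
contact_force: [-0.1, -0.6, -1.4]
opening: 0.0396
grip_force: 20.0
time: 17.23
tool_pos: [0.4859, -0.0798, 0.197]
tool_rot: [-3.14, -0.0, -1.565]
contact_force: [0.6, -0.2, -0.7]
opening: 0.0536
grip_force: 0.0
time: 17.9
tool_pos: [0.4853, -0.0796, 0.4655]
tool_rot: [-3.136, -0.002, -1.565]
contact_force: [0.8, -0.6, -0.1]
opening: 0.0551
grip_force: 0.0
first move [ 0.1767 -0.1391  0.1113] or after turn [0.1662 0.1515 0.1113] rz -1.406 cur -1.565 j6 2.82 z [ 0.01  -0.003 -1.   ] t 17.9 g [ 0.487 -0.08   0.309]
first move [ 0.1767 -0.1391  0.1113] or after turn [-0.1662 -0.1516  0.1113] rz -4.548 cur -1.565 j6 2.82 z [ 0.01  -0.003 -1.   ] t 17.9 g [ 0.487 -0.08   0.309]
```

```bash
python3 drive.py '[[0.035,-0.0278,0,0,0,0],[0.035,-0.0278,0,0,0,0],[0.035,-0.0278,0,0,0,0],[0.035,-0.0278,0,0,0,0],[0.0367,-0.0278,0,0,0,0],[0,0,0,0,0,-0.12],[0,0,0,0,0,-0.12],[0,0,0,0,0,-0.12]]'
python3 drive.py '[[0,0,0,0,0,-0.12],[0,0,0,0,0,-0.12],[0,0,0,0,0,-0.12],[0,0,0,0,0,-0.12],[0,0,0,0,0,-0.12],[0,0,0,0,0,-0.12],[0,0,0,0,0,-0.12],[0,0,0,0,0,-0.12]]'
python3 drive.py '[[0,0,0,0,0,-0.086],[0,0,0,0,0,0],[0,0,0,0,0,0],[0,0,0,0,0,0]]' 0.04
python3 - <<'E'
from h import *
c=cam("wrist","w10"); t=cam("top"); cv2.imwrite("pics/top1.png",t["image"][:,:,::-1])
for px in ((371,191),(371,214),(358,235)): print("top z.27",plane(t,px,.288)[0].round(3))
for b in blobs(c,(0,150,60),(6,255,255),6)[:6]: print(b[0],b[1].round(1),plane(c,b[1],.014)[0].round(4))
go(.627,-.256,.20,-.159)
cv2.imwrite("pics/duo.png",cv2.resize(np.vstack([c["image"][:,:,::-1],cv2.resize(t["image"][150:260,180:480,::-1],(512,188))]),(500,559)))
E
```

```text
time: 18.62
tool_pos: [0.6158, -0.2438, 0.4597]
tool_rot: [3.14, 0.002, -1.2]
contact_force: [-0.2, -0.7, -0.1]
opening: 0.0552
grip_force: 0.0
time: 19.28
tool_pos: [0.6153, -0.2427, 0.4611]
tool_rot: [-3.141, 0.0, -0.239]
contact_force: [0.1, -0.5, 0.9]
opening: 0.055
grip_force: 0.0
time: 19.62
tool_pos: [0.6154, -0.2427, 0.4611]
tool_rot: [-3.142, 0.0, -0.162]
contact_force: [-0.4, 0.9, -0.4]
opening: 0.0404
grip_force: 0.0
top z.27 [ 0.516 -0.362  0.288]
top z.27 [ 0.446 -0.361  0.288]
top z.27 [ 0.382 -0.32   0.288]
62 [266.   55.5] [ 0.748  -0.2735  0.014 ]
51 [269.1 230.5] [ 0.5062 -0.2405  0.014 ]
first move [0.0136 0.0112 0.1022] or after turn [0.0136 0.0113 0.1022] rz -0.002 cur -0.161 j6 1.24 z [ 0.  0. -1.] t 19.7 g [ 0.615 -0.243  0.302]
```

View pics/duo.png

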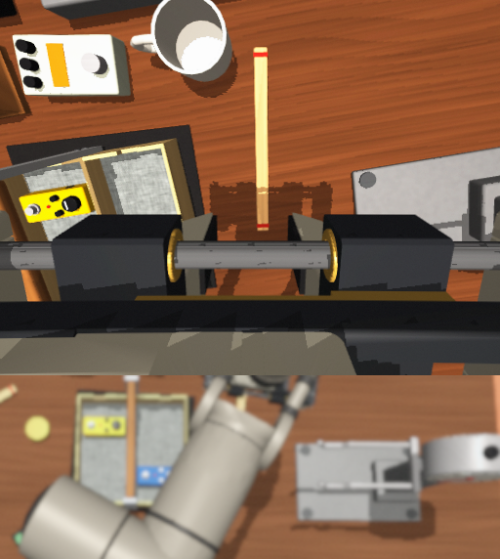

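Both pedals are in the crate. Keeper B is seen whole, with bands at about (266,55) and (269,230) in the raw image, and its far end is 30+ mm clear of the mug. The hook arms are at x≈0.516 and 0.446, with tips at y≈-0.36, so the gripper stays clear of them.

```bash
python3 drive.py '[[0.0136,0.0122,0,0,0,-0.016],[0,0,0.035,0,0,0],[0,0,0.04,0,0,0],[0,0,0.04,0,0,0],[0,0,0.04,0,0,0],[0,0,0.035,0,0,0],[0,0,0.02,0,0,0],[0,0,0,0,0,0]]'
python3 - <<'E'
from h import *
go(.627,-.257,.022,-.145)
E
```

```text
time: 20.38
tool_pos: [0.6255, -0.2562, 0.2452]
tool_rot: [-3.138, 0.01, -0.144]
contact_force: [-0.7, -0.2, -0.3]
opening: 0.0402
grip_force: 0.0
first move [0.0022 0.0008 0.0642] or after turn [0.0022 0.0008 0.0642] rz 0.001 cur -0.144 j6 1.21 z [-0.009  0.005 -1.   ] t 20.4 g [ 0.624 -0.255  0.086]
```

```bash
python3 drive.py '[[0,0,0.03,0,0,0],[0,0,0.025,0,0,0],[0,0,0.012,0,0,0],[0,0,0,0,0,0],[0,0,0,0,0,0]]'
python3 drive.py '[[0,0,0.002,0,0,0],[0,0,0,0,0,0],[0,0,0,0,0,0],[0,0,0,0,0,0],[0,0,0,0,0,0]]' 0.01 25
python3 drive.py '[[0,0,-0.02,0,0,0],[0,0,-0.035,0,0,0],[0,0,-0.04,0,0,0],[0,0,-0.04,0,0,0],[0,0,-0.04,0,0,0],[0,0,-0.04,0,0,0],[0,0,-0.04,0,0,0],[0,0,-0.03,0,0,0]]'
python3 - <<'E'
from h import *
go(.54,-.095,.30,.006)
E
```

```text
time: 20.8
tool_pos: [0.6274, -0.2572, 0.1854]
tool_rot: [3.141, -0.001, -0.144]
contact_force: [1.1, 0.4, -0.5]
opening: 0.04
grip_force: 0.0
time: 21.22
tool_pos: [0.6272, -0.2571, 0.1834]
tool_rot: [3.141, -0.002, -0.143]
contact_force: [-0.6, -0.3, 3.4]
opening: 0.0179
grip_force: 25.0
time: 21.88
tool_pos: [0.6264, -0.2566, 0.4716]
tool_rot: [3.14, -0.004, -0.143]
contact_force: [1.5, 0.4, 0.4]
opening: 0.0175
grip_force: 25.0
first move [-0.1086 -0.1476  0.012 ] or after turn [-0.0855 -0.1621  0.012 ] rz -0.149 cur -0.143 j6 1.21 z [ 0.004 -0.002 -1.   ] t 21.9 g [ 0.627 -0.257  0.313]
```

```bash
cat >> h.py <<'E'
def tog(x,y,z,a):
    """tool-axes delta (orientation kept) bringing the point a ahead of the TCP to x,y,z"""
    p,r,s=rpose(); zv=r.apply([0,0,1]); xv=r.apply([1,0,0]); yv=r.apply([0,1,0]); q=p+a*zv
    print("pt",q.round(4),"d",r.inv().apply(np.array([x,y,z])-q).round(4),"down axis",r.inv().apply([0,0,-1]).round(3),"x",xv.round(3),"y",yv.round(3),"j",s["qpos"].round(2),"t",round(s["time"],1))
E
python3 drive.py '[[-0.028,-0.012,0,0,0,-0.05],[-0.028,-0.012,0,0,0,-0.05],[-0.028,-0.015,0,0,0,-0.049],[0,-0.03,0,0,0,0],[0,0,0,0.1225,0,0],[0,0,0,0.1225,0,0],[0,0,0,0.1225,0,0],[0,0,0,0.1225,0,0]]'
python3 drive.py '[[0,0,0,0,0,0],[0,0,0,0,0,0],[0,0,0,0,0,0]]'
python3 - <<'E'
from h import *
tog(.5404,-.0895,.15,.1764); tog(.5404,-.0895,.0685,.1764)
E
```

```text
time: 22.55
tool_pos: [0.5465, -0.1799, 0.468]
tool_rot: [-2.646, -0.002, 0.007]
contact_force: [-0.3, 0.2, -1.2]
opening: 0.0175
grip_force: 25.0
time: 22.8
tool_pos: [0.5466, -0.1804, 0.4672]
tool_rot: [-2.655, 0.0, 0.006]
contact_force: [-0.4, 0.7, -0.6]
opening: 0.0178
grip_force: 25.0
pt [ 0.5461 -0.098   0.3112] d [-0.0057  0.0678  0.1465] down axis [0.    0.467 0.884] x [ 1.     0.006 -0.   ] y [ 0.005 -0.884 -0.467] j [-0.55  0.45  1.22  0.41  1.72  1.02] t 22.8
pt [ 0.5461 -0.098   0.3112] d [-0.0057  0.1059  0.2186] down axis [0.    0.467 0.884] x [ 1.     0.006 -0.   ] y [ 0.005 -0.884 -0.467] j [-0.55  0.45  1.22  0.41  1.72  1.02] t 22.8
```

```bash
python3 drive.py '[[-0.0057,-0.0075,0.004,0,0,0],[0,0.0164,0.0311,0,0,0],[0,0.0164,0.0311,0,0,0],[0,0.0164,0.0311,0,0,0],[0,0.0164,0.0311,0,0,0],[0,0.0164,0.0311,0,0,0],[0,0.0164,0.0311,0,0,0],[0,0,0,0,0,0]]'
python3 drive.py '[[0,0,0,0,0,0],[0,0,0,0,0,0]]'
python3 - <<'E'
from h import *
c=cam("wrist","w11")
for b in blobs(c,(0,150,60),(6,255,255),6)[:6]: print(b[0],b[1].round(1))
tog(.5404,-.0895,.0685,.1764)
E
```

```text
time: 23.47
tool_pos: [0.5393, -0.1696, 0.2504]
tool_rot: [-2.65, 0.01, 0.008]
contact_force: [-0.3, 0.3, -0.4]
opening: 0.0174
grip_force: 25.0
time: 23.63
tool_pos: [0.5416, -0.1709, 0.2583]
tool_rot: [-2.654, -0.003, 0.007]
contact_force: [0.2, 0.2, 0.3]
opening: 0.0177
grip_force: 25.0
90 [40.4 49.8]
20 [152.1 126. ]
pt [ 0.5418 -0.0884  0.103 ] d [-0.0015  0.0171  0.03  ] down axis [-0.004  0.468  0.884] x [1.    0.006 0.004] y [ 0.008 -0.884 -0.468] j [-0.54  0.63  1.54  0.43  1.27  0.83] t 23.7
```

View pics/w11.png

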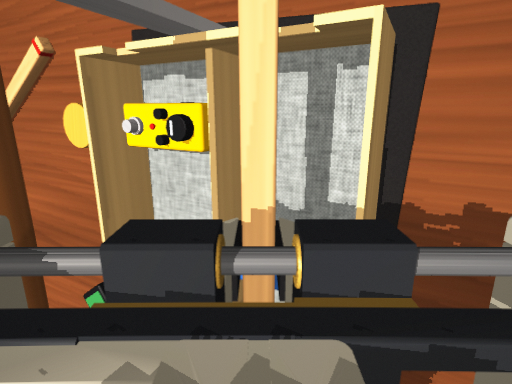

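The crate end wall is at the top of the view with the keeper at columns 240-277. The right notch should lie under it, so I'll check numerically by sampling along the wall top.

```bash
python3 - <<'E'
from h import *
c=cam("wrist"); g=cv2.cvtColor(c["image"],cv2.COLOR_RGB2HSV)
C=np.array([.5399,-.0175]); 
for off in (.1145,.1165):
    ys=np.arange(.115,-.118,-.003); P=np.c_[np.full(len(ys),C[0]+off)-ys*.006,C[1]+off*.006+ys,np.full(len(ys),.070)]
    q=proj(c,P).round().astype(int)
    print(off,[(int(round(y*1000)),int(u),int(v),g[v,u].tolist()[1:]) for y,(u,v) in zip(ys,q) if 0<=v<384 and 0<=u<512 and (y<-.03 or y>.05)])
print(proj(c,[[.6724,-.0887,.103]]))
E
```

```text
0.1145 [(115, 79, 53, [70, 253]), (112, 81, 53, [69, 253]), (109, 83, 52, [68, 253]), (106, 86, 52, [67, 253]), (103, 88, 52, [69, 253]), (100, 90, 51, [69, 253]), (97, 93, 51, [67, 253]), (94, 95, 51, [68, 253]), (91, 98, 51, [69, 253]), (88, 100, 50, [68, 253]), (85, 103, 50, [132, 151]), (82, 105, 50, [136, 135]), (79, 108, 49, [133, 138]), (76, 111, 49, [135, 134]), (73, 113, 49, [133, 132]), (70, 116, 48, [179, 164]), (67, 119, 48, [171, 180]), (64, 121, 48, [169, 180]), (61, 124, 47, [176, 168]), (58, 127, 47, [68, 253]), (55, 130, 47, [67, 253]), (52, 132, 46, [68, 253]), (-32, 229, 34, [62, 253]), (-35, 233, 33, [62, 254]), (-38, 237, 33, [61, 253]), (-41, 241, 32, [101, 254]), (-44, 246, 32, [92, 254]), (-47, 250, 31, [95, 254]), (-50, 255, 31, [100, 254]), (-53, 259, 30, [94, 253]), (-56, 264, 29, [107, 253]), (-59, 269, 29, [103, 254]), (-62, 273, 28, [99, 253]), (-65, 278, 27, [126, 89]), (-68, 283, 27, [112, 118]), (-71, 288, 26, [84, 79]), (-74, 293, 25, [30, 43]), (-77, 298, 25, [112, 125]), (-80, 304, 24, [88, 87]), (-83, 309, 23, [28, 45]), (-86, 315, 22, [61, 253]),
[... 978 characters left out ...]
246, 28, [94, 253]), (-47, 250, 27, [96, 253]), (-50, 255, 27, [100, 254]), (-53, 259, 26, [95, 253]), (-56, 264, 25, [108, 253]), (-59, 269, 25, [103, 253]), (-62, 273, 24, [99, 253]), (-65, 278, 23, [129, 93]), (-68, 283, 23, [23, 44]), (-71, 288, 22, [23, 45]), (-74, 293, 21, [28, 45]), (-77, 299, 20, [23, 45]), (-80, 304, 20, [35, 44]), (-83, 309, 19, [29, 44]), (-86, 315, 18, [62, 253]), (-89, 320, 17, [62, 253]), (-92, 326, 16, [61, 253]), (-95, 332, 16, [62, 253]), (-98, 338, 15, [62, 253]), (-101, 344, 14, [62, 253]), (-104, 350, 13, [60, 253]), (-107, 356, 12, [60, 253]), (-110, 362, 11, [62, 253]), (-113, 369, 10, [62, 253]), (-116, 375, 9, [72, 253])]
[[262.67029898 -36.86491532]]
```

```bash
python3 - <<'E'
from h import *
c=cam("wrist"); tog(.5404,-.0895,.0685,.1764)
for x in (.60,.64): print(proj(c,[[x,-.0890,.103]]))
g=cv2.cvtColor(c["image"],cv2.COLOR_RGB2HSV)
for v in (30,110): print(v,[u for u in range(215,300) if abs(int(g[v,u,1])-int(g[v,u-2,1]))>18])
E
python3 drive.py '[[-0.0012,0.006,0.009,0,0,0],[0,0.004,0.009,0,0,0],[0,0.003,0.006,0,0,0],[0,0,0,0,0,0],[0,0,0,0,0,0],[0,0,0,0,0,0]]'
python3 - <<'E'
from h import *
tog(.5404,-.0895,.0685,.1764); print(robot.observe()["contact_force"])
E
```

```text
pt [ 0.5416 -0.0884  0.1029] d [-0.0014  0.017   0.0299] down axis [-0.004  0.468  0.884] x [1.    0.006 0.004] y [ 0.007 -0.884 -0.468] j [-0.54  0.63  1.54  0.43  1.27  0.83] t 23.8
[[261.46061999 130.82409098]]
[[262.37226276  44.16850095]]
30 [215, 238, 239, 241, 275, 276, 277, 279, 280, 281, 282]
110 [241, 242, 274, 275, 277, 278, 279]
time: 24.28
tool_pos: [0.5397, -0.1711, 0.2287]
tool_rot: [-2.651, 0.0, 0.006]
contact_force: [0.1, -0.6, 0.3]
opening: 0.0173
grip_force: 25.0
pt [ 0.5391 -0.088   0.0731] d [0.0013 0.0035 0.0033] down axis [0.    0.471 0.882] x [ 1.     0.006 -0.   ] y [ 0.005 -0.882 -0.471] j [-0.54  0.67  1.56  0.44  1.22  0.8 ] t 24.3
[ 0.14782296 -0.57831442  0.31708082]
```

```bash
python3 drive.py '[[0.0013,0.0042,0.0029,0,0,0],[0,0,0,0,0,0],[0,0,0,0,0,0]]'
python3 -c "
from h import *
tog(.5404,-.0895,.0685,.1764)"
python3 drive.py '[[0,0,0,0,0,0],[0,0,0,0,0,0],[0,0,0,0,0,0],[0,0,0,0,0,0]]' 0.032
python3 - <<'E'
from h import *
print(robot.observe()["contact_force"])
c=cam("wrist")
for b in blobs(c,(0,150,60),(6,255,255),6)[:6]: print(b[0],b[1].round(1))
g=cv2.cvtColor(c["image"],cv2.COLOR_RGB2HSV)
for v in (30,110,150): print(v,[u for u in range(215,300) if abs(int(g[v,u,1])-int(g[v,u-2,1]))>18])
for z in (.057,.071):
  for y in (-.0805,-.0985): print(z,y,proj(c,[[.60,y,z],[.64,y,z]]).round(1).tolist())
E
```

```text
time: 24.53
tool_pos: [0.541, -0.1735, 0.2241]
tool_rot: [-2.651, 0.0, 0.006]
contact_force: [0.4, -0.5, 0.3]
opening: 0.0177
grip_force: 25.0
pt [ 0.5405 -0.0904  0.0685] d [-0.0001 -0.0008  0.0004] down axis [0.    0.471 0.882] x [ 1.     0.006 -0.   ] y [ 0.005 -0.882 -0.471] j [-0.55  0.68  1.56  0.44  1.22  0.8 ] t 24.5
time: 24.87
tool_pos: [0.541, -0.1734, 0.2245]
tool_rot: [-2.652, -0.0, 0.006]
contact_force: [-0.8, 0.5, 0.2]
opening: 0.0317
grip_force: 0.0
[-0.75910145  0.53268293  0.22192624]
78 [ 8.8 46.6]
22 [117.  126.3]
30 [236, 237, 266, 267, 268]
110 [216, 217, 218, 236, 237, 238, 239, 265, 266, 267, 268, 276, 277, 278]
150 [217, 218, 219, 220, 237, 238, 264, 265, 266, 267, 276, 277, 278]
0.057 -0.0805 [[254.6, 126.7], [254.7, 47.5]]
0.057 -0.0985 [[284.5, 127.7], [286.9, 44.3]]
0.071 -0.0805 [[241.4, 128.0], [240.6, 42.4]]
0.071 -0.0985 [[273.1, 129.2], [274.8, 38.7]]
```

```bash
python3 drive.py '[[0,0,-0.015,0,0,0],[0,0,-0.03,0,0,0],[0,0,-0.04,0,0,0],[0,0,-0.04,0,0,0],[0,-0.01,-0.04,0,0,0],[0,-0.01,-0.03,-0.12,0,0],[0,0,0,-0.12,0,0],[0,0,0,-0.12,0,0]]' 0.04
python3 drive.py '[[0,0,-0.03,-0.12,0,0],[0,0,0,-0.01,0,0],[0,0,0,0,0,0],[0,0,0,0,0,0]]'
python3 - <<'E'
from h import *
c=cam("wrist","w12"); tog(.5404,-.0895,.0685,.1764)
for b in blobs(c,(0,150,60),(6,255,255),6)[:6]: print(b[0],b[1].round(1),plane(c,b[1],.071)[0].round(4),plane(c,b[1],.014)[0].round(4))
go(.61,.357,.30,2.58);go(.61,.357,.30,2.58-3.1416)
E
```

```text
time: 25.58
tool_pos: [0.5414, -0.2485, 0.4088]
tool_rot: [-3.02, -0.005, 0.005]
contact_force: [-0.1, -0.3, -1.0]
opening: 0.04
grip_force: 0.0
time: 25.92
tool_pos: [0.5413, -0.251, 0.4354]
tool_rot: [-3.139, 0.0, 0.006]
contact_force: [-0.1, 0.6, -0.5]
opening: 0.0401
grip_force: 0.0
pt [ 0.5411 -0.2508  0.2583] d [ 0.0005 -0.1608  0.1902] down axis [0.001 0.003 1.   ] x [ 1.     0.006 -0.001] y [ 0.006 -1.    -0.003] j [-0.56  0.46  1.26  0.    1.42  1.  ] t 26.0
136 [104.1  56. ] [ 0.6622 -0.0877  0.071 ] [ 0.6708 -0.0608  0.014 ]
10 [  3.7 119.8] [0.596  0.0293 0.071 ] [0.5937 0.0755 0.014 ]
first move [ 0.0721 -0.608  -0.0228] or after turn [ 0.2658  0.5515 -0.0228] rz -2.574 cur 0.006 j6 1.0 z [-0.001  0.003 -1.   ] t 26.0 g [ 0.541 -0.251  0.276]
first move [ 0.0721 -0.608  -0.0228] or after turn [-0.2659 -0.5515 -0.0228] rz 0.567 cur 0.006 j6 1.0 z [-0.001  0.003 -1.   ] t 26.0 g [ 0.541 -0.251  0.276]
```

```bash
python3 drive.py '[[0,-0.03,-0.02,0,0,0],[0,-0.04,0,0,0,0],[0,-0.04,0,0,0,0],[0,-0.04,0,0,0,0],[0,-0.04,0,0,0,0],[0,-0.04,0,0,0,0],[0,-0.04,0,0,0,0],[0,-0.04,0,0,0,0]]'
python3 drive.py '[[0.01,-0.039,0,0,0,0],[0.01,-0.04,0,0,0,0],[0.01,-0.04,0,0,0,0],[0.01,-0.04,0,0,0,0],[0.01,-0.04,0,0,0,0],[0.01,-0.04,0,0,0,0],[0.01,-0.035,0,0,0,0],[0,-0.02,0,0,0,0]]'
python3 drive.py '[[0,0,0,0,0,-0.12],[0,0,0,0,0,-0.12],[0,0,0,0,0,-0.12],[0,0,0,0,0,-0.12],[0,0,0,0,0,-0.12],[0,0,0,0,0,-0.12],[0,0,0,0,0,-0.12],[0,0,0,0,0,-0.12]]'
python3 drive.py '[[0,0,0,0,0,-0.12],[0,0,0,0,0,-0.12],[0,0,0,0,0,-0.12],[0,0,0,0,0,-0.12],[0,0,0,0,0,-0.12],[0,0,0,0,0,-0.12],[0,0,0,0,0,-0.12],[0,0,0,0,0,-0.12]]'
python3 drive.py '[[0,0,0,0,0,-0.12],[0,0,0,0,0,-0.084],[0,0,0,0,0,0],[0,0,0,0,0,0],[0,0,0,0,0,0]]'
python3 - <<'E'
from h import *
c=cam("wrist","w13"); 
B=[plane(c,b[1],.014)[0] for b in blobs(c,(0,150,60),(6,255,255),6)[:5] if not print(b[0],b[1].round(1))]; print(np.round(B,4))
go(.61,.357,.30,2.13)
E
```

```text
time: 26.63
tool_pos: [0.5393, 0.0602, 0.4545]
tool_rot: [-3.14, 0.003, 0.005]
contact_force: [0.3, -0.5, -0.8]
opening: 0.0399
grip_force: 0.0
time: 27.3
tool_pos: [0.6086, 0.3564, 0.4526]
tool_rot: [-3.141, 0.004, 0.008]
contact_force: [-0.4, 0.3, -0.2]
opening: 0.0401
grip_force: 0.0
time: 27.97
tool_pos: [0.6084, 0.3527, 0.4537]
tool_rot: [-3.139, 0.002, 0.971]
contact_force: [0.5, 0.8, 0.1]
opening: 0.0399
grip_force: 0.0
time: 28.63
tool_pos: [0.6084, 0.3527, 0.4538]
tool_rot: [-3.138, -0.001, 1.931]
contact_force: [0.5, 0.5, 0.8]
opening: 0.0402
grip_force: 0.0
time: 29.05
tool_pos: [0.6082, 0.3528, 0.4548]
tool_rot: [-3.14, -0.001, 2.127]
contact_force: [0.1, 0.0, 0.2]
opening: 0.0403
grip_force: 0.0
47 [263.6  62.9]
27 [264.8 238.4]
[[0.547  0.4648 0.014 ]
 [0.6785 0.2589 0.014 ]]
first move [ 0.0025  0.0038 -0.004 ] or after turn [ 0.0025  0.0038 -0.004 ] rz -0.003 cur 2.127 j6 -0.14 z [-0.001 -0.    -1.   ] t 29.1 g [0.608 0.353 0.296]
```

```bash
python3 -c "
from h import *
go(.6119,.3613,.0235,2.131)"
```

```text
first move [0.005  0.0079 0.2725] or after turn [0.005  0.0079 0.2725] rz -0.004 cur 2.127 j6 -0.14 z [-0.001 -0.    -1.   ] t 29.1 g [0.608 0.353 0.296]
```

```bash
python3 drive.py '[[0.005,0.0079,0,0,0,-0.004],[0,0,0.03,0,0,0],[0,0,0.04,0,0,0],[0,0,0.04,0,0,0],[0,0,0.04,0,0,0],[0,0,0.04,0,0,0],[0,0,0.035,0,0,0],[0,0,0.02,0,0,0]]'
python3 drive.py '[[0,0,0.012,0,0,0],[0,0,0.007,0,0,0],[0,0,0.0,0,0,0],[0,0,0,0,0,0],[0,0,0,0,0,0]]'
python3 -c "
from h import *
go(.6119,.3613,.0235,2.131)"
```

```text
time: 29.77
tool_pos: [0.6107, 0.3608, 0.2054]
tool_rot: [-3.135, -0.001, 2.132]
contact_force: [0.1, 0.2, -0.6]
opening: 0.0401
grip_force: 0.0
time: 30.18
tool_pos: [0.6127, 0.3617, 0.1939]
tool_rot: [3.138, 0.0, 2.134]
contact_force: [-0.0, -0.3, 0.6]
opening: 0.04
grip_force: 0.0
first move [ 0.     -0.0009  0.0114] or after turn [ 0.     -0.0009  0.0114] rz 0.003 cur 2.134 j6 -0.14 z [ 0.003  0.002 -1.   ] t 30.2 g [0.613 0.362 0.035]
```

```bash
python3 drive.py '[[0,-0.0005,0.006,0,0,0],[0,0,0.005,0,0,0],[0,0,0,0,0,0],[0,0,0,0,0,0]]'
python3 drive.py '[[0,0,0,0,0,0],[0,0,0,0,0,0],[0,0,0,0,0,0],[0,0,0,0,0,0],[0,0,0,0,0,0]]' 0.01 25
python3 drive.py '[[0,0,-0.02,0,0,0],[0,0,-0.035,0,0,0],[0,0,-0.04,0,0,0],[0,0,-0.04,0,0,0],[0,0,-0.04,0,0,0],[0,0,-0.04,0,0,0],[0,0,-0.04,0,0,0],[0,0,-0.03,0,0,0]]'
python3 - <<'E'
from h import *
go(.5395,.16,.32,3.1476)
E
```

```text
time: 30.52
tool_pos: [0.6114, 0.3611, 0.1803]
tool_rot: [-3.141, -0.0, 2.134]
contact_force: [0.4, -0.3, -0.2]
opening: 0.0405
grip_force: 0.0
time: 30.93
tool_pos: [0.6117, 0.3612, 0.1808]
tool_rot: [3.141, 0.0, 2.134]
contact_force: [-0.3, -0.2, 1.0]
opening: 0.0175
grip_force: 25.0
time: 31.6
tool_pos: [0.611, 0.3609, 0.4701]
tool_rot: [3.137, 0.001, 2.134]
contact_force: [1.1, 0.6, 0.6]
opening: 0.018
grip_force: 25.0
first move [-0.1318 -0.1677 -0.0096] or after turn [ 0.0727 -0.2005 -0.0096] rz -1.014 cur 2.134 j6 -0.14 z [ 0.004  0.002 -1.   ] t 31.6 g [0.612 0.361 0.311]
```

```bash
python3 drive.py '[[-0.0264,-0.0314,0,0,0,0],[-0.0264,-0.0314,0,0,0,0],[-0.0264,-0.0314,0,0,0,0],[-0.0264,-0.0314,0,0,0,0],[-0.0262,-0.0314,0,0,0,0],[0,0,0,0,0,-0.12],[0,0,0,0,0,-0.12],[0,0,0,0,0,-0.12]]'
python3 drive.py '[[0,0,0,0,0,-0.12],[0,0,0,0,0,-0.12],[0,0,0,0,0,-0.12],[0,0,0,0,0,-0.12],[0,0,0,0,0,-0.12],[0,0,0,0,0,-0.054],[0,0,0,0.12,0,0],[0,0,0,0.12,0,0]]'
python3 drive.py '[[0,0,0,0.12,0,0],[0,0,0,0.12,0,0],[0,0,0,0,0,0],[0,0,0,0,0,0],[0,0,0,0,0,0]]'
python3 - <<'E'
from h import *
tog(.5395,.0545,.10,.1738)
E
```

```text
time: 32.27
tool_pos: [0.5488, 0.1648, 0.4662]
tool_rot: [3.141, 0.0, 2.498]
contact_force: [1.0, -0.1, -0.1]
opening: 0.0181
grip_force: 25.0
time: 32.93
tool_pos: [0.5492, 0.1652, 0.4661]
tool_rot: [-2.897, 0.001, -3.137]
contact_force: [-0.7, 0.3, -1.9]
opening: 0.0177
grip_force: 25.0
time: 33.35
tool_pos: [0.5491, 0.166, 0.4656]
tool_rot: [-2.665, -0.0, -3.135]
contact_force: [0.4, -0.1, -0.4]
opening: 0.0174
grip_force: 25.0
pt [0.5496 0.0863 0.3112] d [0.0103 0.0686 0.2022] down axis [-0.     0.458  0.889] x [-1.    -0.006  0.   ] y [-0.006  0.889 -0.458] j [ 0.27  0.45  1.24 -0.46  1.59 -1.29] t 33.4
```

```bash
python3 drive.py '[[0.0103,-0.0281,0.0146,0,0,0],[0,0.0161,0.0313,0,0,0],[0,0.0161,0.0313,0,0,0],[0,0.0161,0.0313,0,0,0],[0,0.0161,0.0313,0,0,0],[0,0.0161,0.0313,0,0,0],[0,0.0161,0.0313,0,0,0],[0,0,0,0,0,0]]'
python3 drive.py '[[0,0,0,0,0,0],[0,0,0,0,0,0],[0,0,0,0,0,0]]'
python3 - <<'E'
from h import *
c=cam("wrist","w14"); tog(.5395,.0545,.0685,.1738)
p,r,s=rpose(); bc=p+.1738*r.apply([0,0,1])
g=cv2.cvtColor(c["image"],cv2.COLOR_RGB2HSV)
for v in (30,110): print(v,[u for u in range(215,300) if abs(int(g[v,u,1])-int(g[v,u-2,1]))>18])
for x in (.44,.48): print(proj(c,bc+[x-bc[0],0,0]).round(1))
C=np.array([.5399,-.0175]); 
for off in (-.1145,-.1165):
    ys=np.arange(.1,.045,-.0025); P=np.c_[np.full(len(ys),C[0]+off)-ys*.006,C[1]+off*.006+ys,np.full(len(ys),.070)]
    q=proj(c,P).round().astype(int)
    print(off,[(int(round(y*1000)),int(u),int(v),int(g[v,u,2])) for y,(u,v) in zip(ys,q) if 0<=v<384 and 0<=u<512])
E
```

```text
time: 34.02
tool_pos: [0.5372, 0.1322, 0.2485]
tool_rot: [-2.663, -0.011, -3.138]
contact_force: [-1.7, -0.5, -0.6]
opening: 0.0177
grip_force: 25.0
time: 34.27
tool_pos: [0.54, 0.1332, 0.2572]
tool_rot: [-2.663, 0.005, -3.136]
contact_force: [-0.9, 0.8, -0.3]
opening: 0.0177
grip_force: 25.0
pt [0.541  0.0532 0.1028] d [0.0017 0.017  0.0299] down axis [0.005 0.461 0.888] x [-1.    -0.006 -0.005] y [-0.003  0.888 -0.461] j [ 0.22  0.6   1.59 -0.53  1.11 -1.08] t 34.3
30 [239, 240, 275, 276, 277]
110 [237, 238, 239, 240, 241, 274, 275, 277, 278, 279]
[[257.7  34.9]]
[[257.5 124.2]]
-0.1145 [(100, 340, 8, 254), (98, 335, 9, 254), (95, 330, 10, 254), (92, 325, 11, 254), (90, 320, 11, 254), (88, 315, 12, 254), (85, 310, 13, 254), (82, 306, 13, 200), (80, 301, 14, 200), (77, 297, 15, 202), (75, 292, 15, 202), (72, 288, 16, 201), (70, 284, 17, 201), (67, 279, 17, 202), (65, 275, 18, 251), (62, 271, 19, 254), (60, 267, 19, 254), (57, 263, 20, 254), (55, 259, 20, 253), (52, 255, 21, 254), (50, 251, 22, 254), (47, 247, 22, 254), (45, 243, 23, 254)]
-0.1165 [(100, 340, 4, 254), (98, 335, 4, 254), (95, 330, 5, 254), (92, 325, 6, 254), (90, 320, 7, 254), (88, 315, 8, 254), (85, 311, 8, 254), (82, 306, 9, 98), (80, 301, 10, 169), (77, 297, 11, 170), (75, 292, 11, 168), (72, 288, 12, 168), (70, 284, 13, 166), (67, 279, 13, 168), (65, 275, 14, 251), (62, 271, 15, 254), (60, 267, 15, 254), (57, 263, 16, 254), (55, 259, 16, 253), (52, 255, 17, 253), (50, 251, 18, 254), (47, 247, 18, 254), (45, 243, 19, 254)]
```

```bash
python3 drive.py '[[0.0014,0.006,0.010,0,0,0],[0,0.005,0.009,0,0,0],[0,0.004,0.006,0,0,0],[0,0,0,0,0,0],[0,0,0,0,0,0],[0,0,0,0,0,0]]'
python3 - <<'E'
from h import *
tog(.5395,.0545,.0685,.1738); print(robot.observe()["contact_force"])
E
```

```text
time: 34.82
tool_pos: [0.5377, 0.135, 0.2253]
tool_rot: [-2.662, -0.0, -3.135]
contact_force: [-0.4, -0.1, -1.4]
opening: 0.0178
grip_force: 25.0
pt [0.5382 0.0547 0.0711] d [-0.0013  0.001   0.0024] down axis [-0.     0.462  0.887] x [-1.    -0.006  0.   ] y [-0.006  0.887 -0.462] j [ 0.22  0.65  1.61 -0.54  1.06 -1.04] t 34.8
[-0.38479442 -0.08342174 -1.37713615]
```

```bash
python3 drive.py '[[-0.0013,0.001,0.0024,0,0,0],[0,0,0,0,0,0],[0,0,0,0,0,0]]'
python3 drive.py '[[0,0,0,0,0,0],[0,0,0,0,0,0],[0,0,0,0,0,0],[0,0,0,0,0,0]]' 0.032
python3 drive.py '[[0,0,-0.015,0,0,0],[0,0,-0.03,0,0,0],[0,0,-0.04,0,0,0],[0,0,-0.04,0,0,0],[0,-0.01,-0.04,0,0,0],[0,-0.01,-0.03,-0.12,0,0],[0,0,0,-0.12,0,0],[0,0,0,-0.12,0,0]]' 0.04
python3 drive.py '[[0,0,-0.03,-0.12,0,0],[0,0,0,0,0,0],[0,0,0,0,0,0],[0,0,0,0,0,0]]'
python3 - <<'E'
from h import *
c=cam("wrist","w15")
for b in blobs(c,(0,150,60),(6,255,255),6)[:6]: print(b[0],b[1].round(1),plane(c,b[1],.071)[0].round(4))
go(.600,-.0175,.30,3.1476)
E
```

```text
time: 35.07
tool_pos: [0.5391, 0.1347, 0.2228]
tool_rot: [-2.662, 0.0, -3.135]
contact_force: [0.2, 0.2, -0.5]
opening: 0.0179
grip_force: 25.0
time: 35.4
tool_pos: [0.539, 0.1347, 0.2229]
tool_rot: [-2.662, 0.0, -3.135]
contact_force: [0.4, -0.8, 0.5]
opening: 0.0316
grip_force: 0.0
time: 36.07
tool_pos: [0.5385, 0.208, 0.408]
tool_rot: [-3.029, 0.006, -3.134]
contact_force: [-0.6, -1.1, -0.2]
opening: 0.0397
grip_force: 0.0
time: 36.4
tool_pos: [0.5383, 0.2103, 0.4345]
tool_rot: [-3.14, -0.0, -3.136]
contact_force: [0.4, -0.1, 0.3]
opening: 0.0402
grip_force: 0.0
140 [107.4  56.7] [0.4186 0.053  0.071 ]
9 [ 23.6 121.7] [ 0.4856 -0.0458  0.071 ]
first move [-0.0602 -0.2284 -0.0247] or after turn [-0.0603 -0.2284 -0.0247] rz 0.0 cur -3.135 j6 -1.34 z [-0.001 -0.002 -1.   ] t 36.5 g [0.538 0.21  0.275]
```

```bash
python3 drive.py '[[-0.008,-0.032,-0.008,0,0,0],[-0.008,-0.032,-0.008,0,0,0],[-0.008,-0.032,-0.008,0,0,0],[-0.008,-0.033,-0.008,0,0,0],[-0.009,-0.033,-0.008,0,0,0],[-0.009,-0.033,-0.008,0,0,0],[-0.01,-0.0334,-0.007,0,0,0],[0,0,0,0,0,0]]'
python3 drive.py '[[0,0,0,0,0,0],[0,0,0,0,0,0],[0,0,0,0,0,0]]'
python3 - <<'E'
from h import *
import pickle
c=cam("wrist","w16"); pickle.dump(c,open("w16.pkl","wb"))
for b in blobs(c,(0,150,60),(6,255,255),6)[:6]: print(b[0],b[1].round(1),plane(c,b[1],.071)[0].round(4))
go(.540,-.0175,.187,3.1476)
for z in (.175,.195): print(z,proj(c,[[.44,-.0255,z],[.44,-.0095,z],[.5,-.0255,z],[.5,-.0095,z]]).round(1).tolist())
E
```

```text
time: 37.12
tool_pos: [0.6012, -0.0227, 0.4893]
tool_rot: [-3.138, -0.0, -3.141]
contact_force: [-0.4, -0.1, 0.2]
opening: 0.0401
grip_force: 0.0
time: 37.37
tool_pos: [0.5997, -0.0162, 0.4889]
tool_rot: [3.141, -0.002, -3.134]
contact_force: [-0.6, 0.1, -0.4]
opening: 0.0402
grip_force: 0.0
96 [198.3   8.6] [ 0.4184 -0.086   0.071 ]
76 [314.6   9.7] [0.4184 0.0495 0.071 ]
48 [306.2 208.8] [0.6625 0.0518 0.071 ]
46 [207.5 208. ] [ 0.6624 -0.0842  0.071 ]
first move [ 0.0595 -0.001   0.1433] or after turn [ 0.0595 -0.0011  0.1433] rz 0.002 cur -3.134 j6 -1.73 z [-0.001  0.    -1.   ] t 37.4 g [ 0.6   -0.016  0.33 ]
0.175 [[247.5, -1.3], [266.2, -1.1], [247.6, 74.0], [265.2, 74.2]]
0.195 [[246.7, -10.3], [266.9, -10.1], [246.8, 71.3], [265.8, 71.5]]
```

View pics/w16.png

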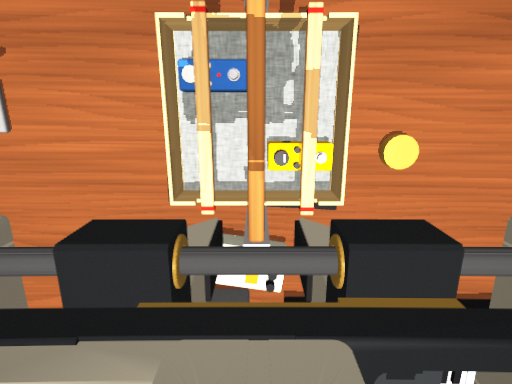

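All packed: blue at (222,75), yellow at (300,156), and keeper bands at (198,9)/(207,208) and (315,10)/(306,209), i.e. crate y = -68 and +68 mm and centred in x. The handle is at columns 248-265, as predicted. Next I measure the hook.

```bash
python3 drive.py '[[0.005,-0.04,-0.008,0,0,0],[0.005,-0.041,-0.008,0,0,0],[0.005,-0.041,-0.008,0,0,0],[0.005,-0.041,-0.008,0,0,0],[0.005,-0.041,-0.008,0,0,0],[0.005,-0.041,-0.008,0,0,0],[0.005,-0.041,-0.008,0,0,0],[0.005,-0.041,-0.008,0,0,0]]'
python3 drive.py '[[0,-0.041,0,0,0,0],[0,0,0,0,0,0],[0,0,0,0,0,0],[0,0,0,0,0,0]]'
python3 - <<'E'
from h import *
import pickle
c=cam("wrist","hk1"); pickle.dump(c,open("hk1.pkl","wb")); go(.56,-.42,.38,3.14)
t=cam("top"); 
E
python3 drive.py '[[0.01,-0.03,0,0,0,0],[0.01,-0.03,0,0,0,0],[0,0,0,0,0,0],[0,0,0,0,0,0],[0,0,0,0,0,0]]'
python3 - <<'E'
from h import *
import pickle
d=cam("wrist","hk2"); pickle.dump(d,open("hk2.pkl","wb")); go(.56,-.42,.38,3.14)
c=pickle.load(open("hk1.pkl","rb"))
cv2.imwrite("pics/hk.png",np.hstack([cv2.resize(x["image"][0:235,:,::-1],(400,184*2)) for x in (c,d)]))
E
```

```text
time: 38.08
tool_pos: [0.5621, -0.3423, 0.5537]
tool_rot: [3.142, 0.0, -3.133]
contact_force: [1.4, -0.1, 1.0]
opening: 0.0401
grip_force: 0.0
time: 38.42
tool_pos: [0.5631, -0.382, 0.5526]
tool_rot: [3.14, -0.001, -3.134]
contact_force: [-0.5, -0.1, 0.4]
opening: 0.04
grip_force: 0.0
first move [ 0.0035 -0.0387  0.0143] or after turn [ 0.0031 -0.0387  0.0143] rz 0.01 cur -3.133 j6 -2.29 z [-0.     0.001 -1.   ] t 38.5 g [ 0.563 -0.381  0.394]
time: 38.93
tool_pos: [0.5434, -0.4415, 0.5538]
tool_rot: [3.141, 0.001, -3.134]
contact_force: [0.3, 0.2, 0.2]
opening: 0.0401
grip_force: 0.0
first move [-0.0166  0.0211  0.015 ] or after turn [-0.0164  0.0213  0.015 ] rz 0.01 cur -3.133 j6 -2.37 z [ 0.001 -0.    -1.   ] t 39.0 g [ 0.544 -0.441  0.395]
```

View pics/hk.png

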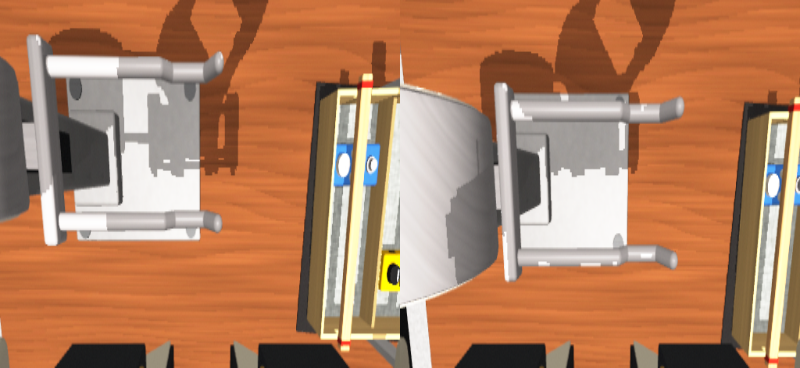

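The picture pair shows the hook's two arms with upturned tips (left pair of image about (216,60) and (216,222), right pair (281,104) and (273,260)). The cross bar and column are to the left and the packed crate is at the right. I'll triangulate the tips.

```bash
python3 - <<'E'
from h import *
import pickle
c=pickle.load(open("hk1.pkl","rb")); d=pickle.load(open("hk2.pkl","rb"))
def tip(cc,u0,v0):
    g=cv2.cvtColor(cc["image"],cv2.COLOR_RGB2HSV); m=((g[...,1]<70)&(g[...,2]>60)).astype(np.uint8)
    u0,v0=int(u0),int(v0); w=m[v0-14:v0+15,u0-16:u0+16]
    n,l,s,ce=cv2.connectedComponentsWithStats(w); k=1+np.argmax(s[1:,4]); ys,xs=np.where(l==k); R_=xs.max(); e=ys[xs>=R_-10]
    print("tip", u0-16+R_, "rows", v0-14+e.min(), v0-14+e.max(), "rows at right", v0-14+ys[xs>=R_-1].mean())
    return np.array([u0-16+R_, v0-14+ys[xs>=R_-3].mean()])
T={}
for nm,(a,b) in {"far(-x)":((276,38),(360,66)),"near(+x)":((276,142),(349,166))}.items():
    p,q=tip(c,*a),tip(d,*b); X,r=tri([(c,p),(d,q)]); print(nm,p,q,X.round(4),round(r,5)); T[nm]=X
    for z in (.283,.288): print("   plane",z,plane(c,p,z)[0].round(4),plane(d,q,z)[0].round(4))
for nm,cc,pts in (("hk1",c,[(212,88),(212,142)]),("hk2",d,[])):
    pass
g=cv2.cvtColor(c["image"],cv2.COLOR_RGB2GRAY)
for u in (170,190,225,235,245): print(u,"far",g[25:62:1,u].tolist()[::2],"near",g[125:160,u].tolist()[::2])
E
```

```text
tip 285 rows 33 48 rows at right 39.5
tip 363 rows 62 74 rows at right 67.36363636363636
far(-x) [285.   39.5] [363.          67.45454545] [ 0.4443 -0.3617  0.2856] 0.00026
   plane 0.283 [ 0.4441 -0.3615  0.283 ] [ 0.4438 -0.3607  0.283 ]
   plane 0.288 [ 0.4451 -0.3619  0.288 ] [ 0.4444 -0.3624  0.288 ]
tip 283 rows 136 148 rows at right 142.2
tip 354 rows 159 171 rows at right 165.5
near(+x) [283.         142.22222222] [354.         165.65714286] [ 0.5202 -0.3608  0.2835] 0.0001
   plane 0.283 [ 0.5204 -0.3608  0.283 ] [ 0.5202 -0.3606  0.283 ]
   plane 0.288 [ 0.5199 -0.3612  0.288 ] [ 0.5193 -0.3622  0.288 ]
170 far [126, 122, 123, 123, 74, 82, 177, 193, 213, 201, 179, 151, 106, 230, 236, 237, 238, 237, 237] near [240, 240, 241, 242, 241, 197, 178, 195, 216, 195, 171, 210, 241, 240, 167, 141, 130, 132]
190 far [134, 126, 127, 124, 83, 80, 180, 194, 219, 205, 181, 152, 107, 228, 237, 237, 237, 216, 159] near [245, 244, 245, 244, 245, 206, 181, 196, 220, 194, 170, 211, 243, 243, 170, 139, 133, 134]
225 far [84, 79, 78, 79, 76, 83, 80, 99, 185, 200, 225, 198, 169, 130, 128, 156, 157, 155, 156] near [248, 248, 247, 248, 249, 169, 192, 221, 199, 177, 153, 249, 249, 248, 172, 141, 139, 135]
235 far [83, 80, 77, 79, 77, 82, 80, 98, 185, 200, 226, 198, 169, 130, 116, 133, 142, 152, 158] near [248, 249, 249, 248, 249, 169, 192, 229, 207, 179, 153, 249, 249, 250, 176, 144, 141, 136]
245 far [83, 80, 78, 79, 77, 81, 78, 95, 186, 200, 228, 198, 169, 129, 94, 101, 102, 100, 101] near [248, 248, 249, 249, 249, 172, 193, 229, 207, 180, 146, 185, 186, 187, 169, 144, 141, 135]
```

```bash
python3 - <<'E'
from h import *
import pickle
c=pickle.load(open("hk1.pkl","rb")); d=pickle.load(open("hk2.pkl","rb"))
g=cv2.cvtColor(c["image"],cv2.COLOR_RGB2GRAY).astype(int); h=cv2.cvtColor(d["image"],cv2.COLOR_RGB2GRAY).astype(int)
# highlight row centre of each arm per column: its jumps mark step and bend
for nm,im,bands in (("hk1",g,[(34,58),(132,150)]),("hk2",h,[(58,82),(155,175)])):
    for a,b in bands: print(nm,[(u,int(a+np.argmax(im[a:b,u])),int(im[a:b,u].max())) for u in range(190,292,3)] if nm=="hk1" else [(u,int(a+np.argmax(im[a:b,u])),int(im[a:b,u].max())) for u in range(270,370,3)])
for u in (207,212,218,250,256,262): print(u,plane(c,(u,142),.265)[0].round(4),plane(c,(u,45),.265)[0].round(4))
E
```

```text
hk1 [(190, 53, 237), (193, 57, 238), (196, 55, 237), (199, 57, 235), (202, 56, 236), (205, 57, 236), (208, 57, 200), (211, 41, 161), (214, 42, 161), (217, 43, 162), (220, 44, 161), (223, 45, 225), (226, 45, 224), (229, 45, 225), (232, 45, 226), (235, 45, 226), (238, 45, 226), (241, 45, 227), (244, 45, 227), (247, 45, 227), (250, 45, 228), (253, 45, 228), (256, 45, 227), (259, 45, 208), (262, 41, 139), (265, 41, 139), (268, 40, 141), (271, 39, 139), (274, 38, 146), (277, 38, 188), (280, 38, 226), (283, 36, 240), (286, 39, 144), (289, 36, 133)]
hk1 [(190, 133, 245), (193, 132, 246), (196, 132, 246), (199, 132, 247), (202, 132, 247), (205, 132, 247), (208, 132, 247), (211, 132, 248), (214, 132, 248), (217, 132, 248), (220, 147, 248), (223, 147, 249), (226, 132, 249), (229, 132, 249), (232, 132, 249), (235, 133, 249), (238, 132, 249), (241, 132, 249), (244, 132, 249), (247, 132, 249), (250, 133, 250), (253, 147, 251), (256, 139, 230), (259, 139, 211), (262, 148, 152), (265, 148, 152), (268, 148, 153), (271, 148, 148), (274, 142, 171), (277, 142, 214), (280, 142, 203), (283, 142, 161), (2
[... 799 characters left out ...]
, 229), (309, 162, 255), (312, 162, 255), (315, 162, 255), (318, 162, 255), (321, 162, 255), (324, 161, 226), (327, 158, 165), (330, 173, 154), (333, 173, 154), (336, 173, 153), (339, 174, 153), (342, 173, 153), (345, 166, 154), (348, 166, 201), (351, 166, 221), (354, 166, 180), (357, 174, 155), (360, 173, 153), (363, 173, 153), (366, 174, 153), (369, 173, 153)]
207 [ 0.5225 -0.4258  0.265 ] [ 0.445  -0.4229  0.265 ]
212 [ 0.5225 -0.4214  0.265 ] [ 0.4449 -0.4188  0.265 ]
218 [ 0.5224 -0.4162  0.265 ] [ 0.4449 -0.414   0.265 ]
250 [ 0.5222 -0.3882  0.265 ] [ 0.4446 -0.3882  0.265 ]
256 [ 0.5222 -0.3829  0.265 ] [ 0.4446 -0.3833  0.265 ]
262 [ 0.5221 -0.3776  0.265 ] [ 0.4445 -0.3785  0.265 ]
```

```bash
python3 - <<'E'
from h import *
import pickle
d=pickle.load(open("hk2.pkl","rb"))
print("head front",plane(d,(124,120),.345)[0].round(3),plane(d,(124,120),.42)[0].round(3),"crossbar",plane(d,(141,100),.277)[0].round(3))
go(.540,-.0175,.30,3.1476)
E
python3 drive.py '[[0,0.04,0,0,0,0],[0,0.04,0,0,0,0],[0,0.04,0,0,0,0],[0,0.041,0,0,0,0],[0,0.041,0,0,0,0],[0,0.041,0,0,0,0],[0,0.041,0,0,0,0],[0,0.041,0,0,0,0]]' 0.05
python3 drive.py '[[0,0.041,0,0,0,0],[0,0.041,0,0,0,0],[0,0.012,0,0,0,0],[0,0,0.03,0,0,0],[0,0,0.03,0,0,0],[0,0,0.03,0,0,0],[0,0,0,0,0,0],[0,0,0,0,0,0]]'
python3 - <<'E'
from h import *
go(.540,-.0175,.187,3.1476)
E
```

```text
head front [ 0.482 -0.522  0.345] [ 0.479 -0.49   0.42 ] crossbar [ 0.469 -0.536  0.277]
first move [1.000e-04 4.238e-01 9.490e-02] or after turn [0.0011 0.4238 0.0949] rz 0.002 cur -3.133 j6 -2.37 z [ 0.001 -0.    -1.   ] t 39.0 g [ 0.544 -0.441  0.395]
time: 39.65
tool_pos: [0.5398, -0.1144, 0.5541]
tool_rot: [-3.141, 0.001, -3.133]
contact_force: [1.4, -0.7, -0.1]
opening: 0.0501
grip_force: 0.0
time: 40.32
tool_pos: [0.5399, -0.0233, 0.4632]
tool_rot: [3.141, -0.002, -3.134]
contact_force: [0.3, -0.5, 1.1]
opening: 0.0501
grip_force: 0.0
first move [-0.0004  0.0058  0.1172] or after turn [-0.0003  0.0058  0.1172] rz 0.001 cur -3.134 j6 -1.76 z [-0.002  0.    -1.   ] t 40.3 g [ 0.54  -0.023  0.304]
```

```bash
python3 drive.py '[[0,0.0058,0,0,0,0],[0,0,0.03,0,0,0],[0,0,0.03,0,0,0],[0,0,0.03,0,0,0],[0,0,0.017,0,0,0],[0,0,0.01,0,0,0],[0,0,0,0,0,0],[0,0,0,0,0,0]]'
python3 - <<'E'
from h import *
go(.540,-.0175,.187,3.1476)
E
python3 drive.py '[[0,0,0,0,0,0],[0,0,0,0,0,0],[0,0,0,0,0,0],[0,0,0,0,0,0],[0,0,0,0,0,0],[0,0,0,0,0,0]]' 0.005 50
python3 drive.py '[[0,0,-0.005,0,0,0],[0,0,-0.01,0,0,0],[0,0,-0.015,0,0,0],[0,0,-0.02,0,0,0],[0,0,-0.02,0,0,0],[0,0,-0.02,0,0,0],[0,0,-0.02,0,0,0],[0,0,-0.01,0,0,0]]'
python3 drive.py '[[0,0,-0.01,0,0,0],[0,0,-0.01,0,0,0],[0,0,0,0,0,0],[0,0,0,0,0,0],[0,0,0,0,0,0],[0,0,0,0,0,0]]'
python3 - <<'E'
from h import *
go(.483,-.396,.318,3.1476); print(robot.observe()["torque"])
E
```

```text
time: 40.98
tool_pos: [0.5409, -0.0182, 0.3479]
tool_rot: [-3.141, 0.003, -3.135]
contact_force: [0.6, 0.6, 0.3]
opening: 0.0501
grip_force: 0.0
first move [0.0009 0.0007 0.0019] or after turn [0.0009 0.0007 0.0019] rz 0.0 cur -3.135 j6 -1.75 z [ 0.003 -0.    -1.   ] t 41.0 g [ 0.541 -0.018  0.189]
time: 41.48
tool_pos: [0.5403, -0.0184, 0.3465]
tool_rot: [-3.141, 0.001, -3.135]
contact_force: [0.1, -1.0, -4.8]
opening: 0.0157
grip_force: 50.0
time: 42.15
tool_pos: [0.5401, -0.0182, 0.469]
tool_rot: [-3.141, 0.003, -3.135]
contact_force: [0.5, -0.6, -5.8]
opening: 0.0159
grip_force: 50.0
time: 42.65
tool_pos: [0.5402, -0.0183, 0.4851]
tool_rot: [3.141, -0.002, -3.135]
contact_force: [0.4, 0.1, -6.9]
opening: 0.0155
grip_force: 50.0
first move [ 0.0596 -0.3774  0.008 ] or after turn [ 0.0595 -0.3774  0.008 ] rz 0.0 cur -3.135 j6 -1.75 z [-0.002  0.001 -1.   ] t 42.6 g [ 0.54  -0.018  0.326]
[ 0.01697678  0.00793519 -0.01636701]
```

```bash
python3 drive.py '[[0.001,-0.006,0,0,0,0],[0.002,-0.012,0,0,0,0],[0.003,-0.018,0,0,0,0],[0.003,-0.02,0,0,0,0],[0.003,-0.02,0,0,0,0],[0.003,-0.02,0,0,0,0],[0.003,-0.02,0,0,0,0],[0.003,-0.02,0,0,0,0]]'
python3 drive.py '[[0.003,-0.02,0,0,0,0],[0.003,-0.02,0,0,0,0],[0.003,-0.02,0,0,0,0],[0.003,-0.02,0,0,0,0],[0.003,-0.02,0,0,0,0],[0.003,-0.02,0,0,0,0],[0.003,-0.02,0,0,0,0],[0.003,-0.02,0,0,0,0]]'
python3 drive.py '[[0.003,-0.02,0,0,0,0],[0.003,-0.018,0,0,0,0],[0.003,-0.012,0,0,0,0],[0.003,-0.009,0,0,0,0],[0.002,-0.005,0,0,0,0],[0,0,0,0,0,0],[0,0,0,0,0,0],[0,0,0,0,0,0]]'
python3 - <<'E'
from h import *
go(.483,-.396,.300,3.1476); print(robot.observe()["contact_force"])
E
```

```text
time: 43.32
tool_pos: [0.5194, -0.1564, 0.486]
tool_rot: [-3.141, -0.0, -3.136]
contact_force: [1.0, 0.6, -5.9]
opening: 0.0152
grip_force: 50.0
time: 43.98
tool_pos: [0.4961, -0.3166, 0.4858]
tool_rot: [3.142, -0.001, -3.136]
contact_force: [0.4, -0.1, -6.1]
opening: 0.0153
grip_force: 50.0
time: 44.65
tool_pos: [0.4837, -0.3778, 0.4864]
tool_rot: [3.141, 0.0, -3.134]
contact_force: [0.1, 1.0, -6.4]
opening: 0.0157
grip_force: 50.0
first move [ 0.0008 -0.0182  0.0274] or after turn [ 0.0008 -0.0182  0.0274] rz 0.001 cur -3.134 j6 -2.37 z [ 0.  0. -1.] t 44.6 g [ 0.484 -0.378  0.327]
[ 0.11151945  1.03387093 -6.40436804]
```

```bash
python3 drive.py '[[0.0004,-0.006,0,0,0,0],[0.0004,-0.008,0,0,0,0],[0,-0.004,0.005,0,0,0],[0,0,0.01,0,0,0],[0,0,0.01,0,0,0],[0,0,0.01,0,0,0],[0,0,0.005,0,0,0],[0,0,0,0,0,0]]'
python3 drive.py '[[0,0,0.003,0,0,0],[0,0,0.003,0,0,0],[0,0,0.003,0,0,0],[0,0,0.003,0,0,0],[0,0,0.003,0,0,0],[0,0,0.003,0,0,0],[0,0,0,0,0,0],[0,0,0,0,0,0]]'
python3 - <<'E'
from h import *
go(.483,-.396,.248,3.1476); print(robot.observe()["contact_force"])
E
```

```text
time: 45.32
tool_pos: [0.4827, -0.3964, 0.4438]
tool_rot: [3.138, -0.003, -3.135]
contact_force: [0.3, 0.5, -6.1]
opening: 0.0158
grip_force: 50.0
time: 45.98
tool_pos: [0.4828, -0.3966, 0.4282]
tool_rot: [3.142, 0.0, -3.135]
contact_force: [0.7, 0.3, -4.2]
opening: 0.0154
grip_force: 50.0
first move [-0.0002  0.0006  0.0212] or after turn [-0.0002  0.0006  0.0212] rz 0.0 cur -3.135 j6 -2.39 z [ 0.  0. -1.] t 46.0 g [ 0.483 -0.397  0.269]
[ 0.69699191  0.27941718 -4.15122034]
```

```bash
python3 drive.py '[[0,0,0.003,0,0,0],[0,0,0.003,0,0,0],[0,0,0.003,0,0,0],[0,0,0.003,0,0,0],[0,0,0.003,0,0,0],[0,0,0.001,0,0,0],[0,0,0,0,0,0],[0,0,0,0,0,0]]'
python3 - <<'E'
from h import *
go(.483,-.396,.248,3.1476); print(robot.observe()["contact_force"])
E
```

```text
time: 46.65
tool_pos: [0.4828, -0.3967, 0.4125]
tool_rot: [-3.141, 0.001, -3.135]
contact_force: [0.1, -0.2, -0.3]
opening: 0.0155
grip_force: 50.0
first move [-0.0002  0.0007  0.0055] or after turn [-0.0002  0.0007  0.0055] rz 0.0 cur -3.135 j6 -2.39 z [ 0.001 -0.    -1.   ] t 46.6 g [ 0.483 -0.397  0.254]
[ 0.12679372 -0.16806917 -0.25620213]
```

```bash
python3 drive.py '[[0,0,0.002,0,0,0],[0,0,0,0,0,0],[0,0,0,0,0,0]]'
python3 drive.py '[[0,0,0,0,0,0],[0,0,0,0,0,0],[0,0,0,0,0,0],[0,0,0,0,0,0],[0,0,0,0,0,0],[0,0,0,0,0,0],[0,0,0,0,0,0],[0,0,0,0,0,0]]' 0.06
python3 drive.py '[[0,0,0,0,0,0],[0,0,0,0,0,0],[0,0,0,0,0,0],[0,0,0,0,0,0],[0,0,0,0,0,0],[0,0,0,0,0,0],[0,0,0,0,0,0],[0,0,0,0,0,0]]'
python3 drive.py '[[0,0,0,0,0,0],[0,0,0,0,0,0],[0,0,0,0,0,0],[0,0,0,0,0,0],[0,0,0,0,0,0],[0,0,0,0,0,0],[0,0,0,0,0,0],[0,0,0,0,0,0]]'
python3 - <<'E'
from h import *
import pickle
s=cam("side","sA"); t=cam("top","tA"); w=cam("wrist","wA"); print(robot.observe()["contact_force"])
g=cv2.cvtColor(w["image"],cv2.COLOR_RGB2HSV)
for b in blobs(w,(0,150,60),(6,255,255),6)[:6]: print(b[0],b[1].round(1),plane(w,b[1],.126)[0].round(4))
E
```

```text
time: 46.9
tool_pos: [0.4829, -0.3967, 0.4103]
tool_rot: [-3.141, 0.0, -3.135]
contact_force: [0.8, -0.3, 0.2]
opening: 0.0156
grip_force: 50.0
time: 47.57
tool_pos: [0.4828, -0.3966, 0.4102]
tool_rot: [3.141, -0.0, -3.135]
contact_force: [-0.3, 0.4, 0.2]
opening: 0.0592
grip_force: 0.0
time: 48.23
tool_pos: [0.4828, -0.3966, 0.4102]
tool_rot: [3.142, 0.0, -3.135]
contact_force: [0.1, 0.4, -0.8]
opening: 0.0602
grip_force: 0.0
time: 48.9
tool_pos: [0.4828, -0.3966, 0.4102]
tool_rot: [3.141, 0.0, -3.135]
contact_force: [-0.2, 0.7, -0.3]
opening: 0.0603
grip_force: 0.0
[0.22502106 0.54986855 0.09413562]
221 [171.1  36.7] [ 0.3598 -0.4652  0.126 ]
211 [346.7  37.7] [ 0.3596 -0.3264  0.126 ]
15 [203.9 125.5] [ 0.4281 -0.4422  0.126 ]
```

```bash
for i in 1 2 3 4 5; do python3 drive.py '[[0,0,0,0,0,0],[0,0,0,0,0,0],[0,0,0,0,0,0],[0,0,0,0,0,0],[0,0,0,0,0,0],[0,0,0,0,0,0],[0,0,0,0,0,0],[0,0,0,0,0,0]]' | head -1; done
python3 - <<'E'
from h import *
w=cam("wrist","wB")
for b in blobs(w,(0,150,60),(6,255,255),100)[:6]: print(b[0],b[1].round(2))
# handle bar edges seen under the tool
h=cv2.cvtColor(w["image"],cv2.COLOR_RGB2GRAY).astype(int)
for v in (60,120,180): print(v,[u for u in range(230,290) if abs(h[v,u]-h[v,u-2])>25])
for z in (.244,.250,.256): print(z,proj(w,[[.40,-.3886,z],[.40,-.4046,z]]).round(1).tolist())
go(.483,-.396,.249,3.1476)
E
```

```text
time: 49.72
time: 50.38
time: 51.05
time: 51.72
time: 52.38
220 [171.15  36.67]
211 [346.7  37.7]
60 [241, 242, 276]
120 [230, 232, 233, 234, 242, 243, 275, 277]
180 [241, 242, 244, 275, 276, 277]
0.244 [[275.3, 76.2], [240.0, 75.9]]
0.25 [[276.1, 74.7], [239.2, 74.5]]
0.256 [[277.0, 73.1], [238.4, 72.9]]
first move [-0.0002  0.0006  0.0022] or after turn [-0.0002  0.0006  0.0022] rz 0.0 cur -3.135 j6 -2.39 z [ 0.  0. -1.] t 52.4 g [ 0.483 -0.397  0.251]
```

The hung crate's pixels have not changed for 3.5 s, so it is at rest and let go. With the mat empty, I'll measure it and then take the crate down.

```bash
python3 - <<'E'
from h import *
for n,roi in (("top",(190,130,320,260)),("side",(200,150,330,290))):
    c=cam(n); g=cv2.cvtColor(c["image"],cv2.COLOR_RGB2HSV); m=((g[...,2]<55)).astype(np.uint8); k=np.zeros_like(m); x0,y0,x1,y1=roi; k[y0:y1,x0:x1]=1
    cs,_=cv2.findContours(m*k,cv2.RETR_EXTERNAL,cv2.CHAIN_APPROX_NONE); q=max(cs,key=cv2.contourArea)[:,0,:].astype(float)
    P=plane(c,q,.004)[:,:2]; print(n,len(q),q.min(0),q.max(0),cv2.minAreaRect((P*1000).astype(np.float32)),P.min(0).round(3),P.max(0).round(3))
E
python3 drive.py '[[0,0,0,0,0,0],[0,0,0,0,0,0],[0,0,0,0,0,0],[0,0,0,0,0,0],[0,0,0,0,0,0],[0,0,0,0,0,0]]' 0.005 50
python3 drive.py '[[0,0,-0.003,0,0,0],[0,0,-0.006,0,0,0],[0,0,-0.01,0,0,0],[0,0,-0.012,0,0,0],[0,0,-0.012,0,0,0],[0,0,-0.012,0,0,0],[0,0,-0.012,0,0,0],[0,0,-0.008,0,0,0]]'
python3 drive.py '[[0,0,-0.004,0,0,0],[0,0,0,0,0,0],[0,0,0,0,0,0],[0,0,0,0,0,0]]'
python3 - <<'E'
from h import *
go(.540,-.0175,.326,3.1476); print(robot.observe()["contact_force"])
E
```

```text
time: 52.98
tool_pos: [0.4828, -0.3966, 0.4102]
tool_rot: [3.142, 0.0, -3.135]
contact_force: [1.1, 0.2, 0.7]
opening: 0.0247
grip_force: 0.0
time: 53.65
tool_pos: [0.4827, -0.3965, 0.4863]
tool_rot: [3.141, -0.0, -3.135]
contact_force: [0.4, -1.1, -6.0]
opening: 0.0155
grip_force: 50.0
time: 53.98
tool_pos: [0.4828, -0.3966, 0.4882]
tool_rot: [3.14, -0.001, -3.135]
contact_force: [0.4, -0.2, -6.4]
opening: 0.0155
grip_force: 50.0
first move [-0.0596  0.3787  0.0037] or after turn [-0.0595  0.3787  0.0037] rz 0.0 cur -3.135 j6 -2.39 z [-0.001  0.002 -1.   ] t 54.0 g [ 0.483 -0.396  0.329]
[ 0.43750971 -0.19256903 -6.42491482]Traceback (most recent call last):
  File "<stdin>", line 4, in <module>
ValueError: max() iterable argument is empty
```

```bash
python3 - <<'E'
from h import *
c=cam("top"); g=cv2.cvtColor(c["image"],cv2.COLOR_RGB2HSV); print(g[195,215:310:4].tolist())
m=((g[...,2]<90)&(g[...,1]<110)).astype(np.uint8); k=np.zeros_like(m); k[140:250,205:315]=1; m=m*k
n,l,s,ce=cv2.connectedComponentsWithStats(m); i=1+np.argmax(s[1:,4]); ys,xs=np.where(l==i); q=np.c_[xs,ys]
P=plane(c,q,.004)[:,:2]; print(s[i],cv2.minAreaRect((P*1000).astype(np.float32)))
E
```

```text
[[12, 134, 164], [12, 137, 162], [10, 121, 118], [10, 12, 62], [20, 12, 62], [20, 12, 63], [20, 12, 62], [20, 12, 63], [10, 12, 63], [15, 16, 62], [30, 8, 61], [8, 16, 63], [15, 16, 63], [23, 16, 64], [10, 12, 62], [15, 16, 64], [8, 16, 64], [10, 12, 63], [8, 16, 64], [15, 8, 62], [11, 119, 124], [12, 136, 163], [12, 133, 165], [12, 135, 164]]
[ 222  160   74   90 4820] ((505.91925048828125, -16.342514038085938), (263.0380859375, 336.5426025390625), 87.51099395751953)
```

```bash
python3 - <<'E'
from h import *
c=cam("top"); g=cv2.cvtColor(c["image"],cv2.COLOR_RGB2HSV)
m=((g[...,2]<95)&(g[...,1]<70)).astype(np.uint8); k=np.zeros_like(m); k[140:250,205:315]=1; m=cv2.morphologyEx(m*k,cv2.MORPH_OPEN,np.ones((25,25)))
ys,xs=np.where(m); P=plane(c,np.c_[xs,ys],.004)[:,:2]; print(xs.min(),xs.max(),ys.min(),ys.max(),cv2.minAreaRect((P*1000).astype(np.float32)),P.mean(0))
print([(v,int(m[v].sum())) for v in range(155,245,5)])
E
```

```text
224 294 161 228 ((546.284423828125, -18.432662963867188), (255.5499725341797, 261.7932434082031), 0.31732413172721863) [ 0.54895384 -0.01508008]
[(155, 0), (160, 0), (165, 68), (170, 68), (175, 69), (180, 69), (185, 70), (190, 70), (195, 69), (200, 70), (205, 70), (210, 70), (215, 69), (220, 69), (225, 38), (230, 0), (235, 0), (240, 0)]
```

The mat's centre is about (0.543, -0.018), so the original crate spot is right for setting it down.

```bash
python3 drive.py '[[-0.001,0.006,0,0,0,0],[-0.002,0.012,0,0,0,0],[-0.003,0.018,0,0,0,0],[-0.003,0.02,0,0,0,0],[-0.003,0.02,0,0,0,0],[-0.003,0.02,0,0,0,0],[-0.003,0.02,0,0,0,0],[-0.003,0.02,0,0,0,0]]'
python3 drive.py '[[-0.003,0.02,0,0,0,0],[-0.003,0.02,0,0,0,0],[-0.003,0.02,0,0,0,0],[-0.003,0.02,0,0,0,0],[-0.003,0.02,0,0,0,0],[-0.003,0.02,0,0,0,0],[-0.003,0.02,0,0,0,0],[-0.003,0.02,0,0,0,0]]'
python3 drive.py '[[-0.003,0.02,0,0,0,0],[-0.003,0.02,0,0,0,0],[-0.003,0.018,0,0,0,0],[-0.003,0.013,0,0,0,0],[-0.002,0.008,0,0,0,0],[0,0.004,0,0,0,0],[0,0,0,0,0,0],[0,0,0,0,0,0]]'
python3 - <<'E'
from h import *
go(.541,-.0175,.187,3.1476); print(robot.observe()["contact_force"])
w=cam("wrist","wC"); h=cv2.cvtColor(w["image"],cv2.COLOR_RGB2GRAY).astype(int)
for b in blobs(w,(0,150,60),(6,255,255),40)[:6]: print(b[0],b[1].round(2))
for v in (60,120,180): print(v,[u for u in range(230,290) if abs(h[v,u]-h[v,u-2])>25])
E
```

```text
time: 54.75
tool_pos: [0.5029, -0.2583, 0.4893]
tool_rot: [3.141, 0.0, -3.135]
contact_force: [-0.1, -0.8, -6.0]
opening: 0.0155
grip_force: 50.0
time: 55.42
tool_pos: [0.5255, -0.0982, 0.4894]
tool_rot: [3.141, 0.0, -3.135]
contact_force: [1.0, 0.3, -6.1]
opening: 0.0152
grip_force: 50.0
time: 56.08
tool_pos: [0.5392, -0.0174, 0.4893]
tool_rot: [-3.141, -0.0, -3.135]
contact_force: [0.2, -0.9, -6.2]
opening: 0.0156
grip_force: 50.0
first move [-0.0018  0.      0.1433] or after turn [-0.0018  0.      0.1433] rz 0.0 cur -3.135 j6 -1.75 z [ 0.    -0.001 -1.   ] t 56.1 g [ 0.539 -0.018  0.33 ]
[ 0.21138607 -0.85689276 -6.16769736]
232 [171.89  38.24]
209 [345.36  39.71]
60 [242, 243, 276]
120 [230, 232, 233, 234, 243, 244, 277]
180 [242, 243, 275, 276, 277]
```

```bash
python3 drive.py '[[-0.0015,0,0.01,0,0,0],[0,0,0.02,0,0,0],[0,0,0.025,0,0,0],[0,0,0.025,0,0,0],[0,0,0.02,0,0,0],[0,0,0.012,0,0,0],[0,0,0.006,0,0,0],[0,0,0,0,0,0]]'
python3 drive.py '[[0,0,0.003,0,0,0],[0,0,0.003,0,0,0],[0,0,0.002,0,0,0],[0,0,0,0,0,0],[0,0,0,0,0,0]]'
python3 drive.py '[[0,0,0.002,0,0,0],[0,0,0.002,0,0,0],[0,0,0,0,0,0],[0,0,0,0,0,0]]'
python3 drive.py '[[0,0,0.002,0,0,0],[0,0,0.001,0,0,0],[0,0,0,0,0,0],[0,0,0,0,0,0]]'
```

```text
time: 56.8
tool_pos: [0.5407, -0.0178, 0.3693]
tool_rot: [3.141, -0.003, -3.136]
contact_force: [-0.4, 0.5, -6.7]
opening: 0.0156
grip_force: 50.0
time: 57.22
tool_pos: [0.5409, -0.0172, 0.3635]
tool_rot: [-3.142, 0.0, -3.135]
contact_force: [-0.0, -0.2, -6.2]
opening: 0.0155
grip_force: 50.0
time: 57.55
tool_pos: [0.5409, -0.0172, 0.3591]
tool_rot: [3.141, -0.0, -3.135]
contact_force: [1.3, 0.7, -7.2]
opening: 0.0158
grip_force: 50.0
time: 57.88
tool_pos: [0.5409, -0.0173, 0.3561]
tool_rot: [3.142, -0.0, -3.135]
contact_force: [-0.2, -0.3, -6.9]
opening: 0.0158
grip_force: 50.0
```

```bash
python3 drive.py '[[0,0,0.0015,0,0,0],[0,0,0.001,0,0,0],[0,0,0,0,0,0],[0,0,0,0,0,0]]'
python3 drive.py '[[0,0,0.0015,0,0,0],[0,0,0,0,0,0],[0,0,0,0,0,0]]'
python3 drive.py '[[0,0,0.0015,0,0,0],[0,0,0,0,0,0],[0,0,0,0,0,0]]'
```

```text
time: 58.22
tool_pos: [0.5409, -0.0173, 0.3536]
tool_rot: [3.141, -0.0, -3.135]
contact_force: [0.5, -0.4, -7.1]
opening: 0.0156
grip_force: 50.0
time: 58.47
tool_pos: [0.5411, -0.0173, 0.3525]
tool_rot: [-3.142, 0.001, -3.135]
contact_force: [-0.3, 0.9, -4.6]
opening: 0.0157
grip_force: 50.0
time: 58.72
tool_pos: [0.5411, -0.0172, 0.3523]
tool_rot: [-3.141, 0.003, -3.135]
contact_force: [-2.0, 0.7, 6.0]
opening: 0.0158
grip_force: 50.0
```

```bash
python3 drive.py '[[0,0,-0.001,0,0,0],[0,0,0,0,0,0]]'
python3 drive.py '[[0,0,0,0,0,0],[0,0,0,0,0,0],[0,0,0,0,0,0],[0,0,0,0,0,0],[0,0,0,0,0,0],[0,0,0,0,0,0]]' 0.05
python3 drive.py '[[-0.002,0,-0.015,0,0,0],[-0.008,0,-0.03,0,0,0],[-0.01,0,-0.03,0,0,0],[-0.01,0,-0.03,0,0,0],[-0.01,0,-0.03,0,0,0],[-0.01,0,-0.01,0,0,0],[-0.01,0,0,0,0,0],[0,0,0,0,0,0]]'
python3 drive.py '[[0,0,0,0,0,0],[0,0,0,0,0,0],[0,0,0,0,0,0],[0,0,0,0,0,0],[0,0,0,0,0,0],[0,0,0,0,0,0]]'
python3 - <<'E'
from crate import *
c=cam("wrist","wD"); print(rpose()[0])
for b in blobs(c,(0,150,60),(6,255,255),20)[:6]: print(b[0],b[1].round(1),plane(c,b[1],.071)[0].round(4))
C=[.5405,-.0175]; G=proj(c,[[C[0]-.118,C[1]-.119,.07],[C[0]-.118,C[1]+.119,.07],[C[0]+.118,C[1]+.119,.07],[C[0]+.118,C[1]-.119,.07]]); print(G.round(0).tolist())
P=plane(c,rim(c,G),.07); print(P.round(4),P.mean(0).round(4))
print(pedal(c,(22,130,100),(32,255,255),z=.041,roi=(240,120,345,190)),pedal(c,(100,110,60),(125,255,255),z=.041,roi=(150,40,255,110)))
E
```

```text
time: 58.88
tool_pos: [0.5412, -0.0173, 0.3523]
tool_rot: [-3.141, 0.002, -3.135]
contact_force: [0.3, -0.1, 2.9]
opening: 0.0156
grip_force: 50.0
time: 59.38
tool_pos: [0.5409, -0.0172, 0.3517]
tool_rot: [3.141, -0.0, -3.135]
contact_force: [0.3, -0.2, 0.5]
opening: 0.0486
grip_force: 0.0
time: 60.05
tool_pos: [0.6019, -0.0169, 0.4971]
tool_rot: [-3.141, 0.002, -3.135]
contact_force: [0.2, -0.4, -1.8]
opening: 0.0494
grip_force: 0.0
time: 60.55
tool_pos: [0.6007, -0.0169, 0.4967]
tool_rot: [3.142, -0.0, -3.135]
contact_force: [0.0, 0.2, -0.0]
opening: 0.0497
grip_force: 0.0
[ 0.600787   -0.01691124  0.49674046]
89 [201.1  10.5] [ 0.4198 -0.0847  0.071 ]
74 [315.3  11.6] [0.4201 0.0512 0.071 ]
47 [307.  206.8] [0.664  0.0533 0.071 ]
35 [209.4 206.2] [ 0.664  -0.0836  0.071 ]
[[158.0, 13.0], [357.0, 14.0], [342.0, 203.0], [171.0, 202.0]]
edge 0 56 2.22
edge 1 57 0.94
edge 2 56 1.92
edge 3 59 0.48
[[ 0.4235 -0.1361  0.07  ]
 [ 0.4218  0.1023  0.07  ]
 [ 0.6601  0.1037  0.07  ]
 [ 0.6601 -0.1348  0.07  ]] [ 0.5414 -0.0162  0.07  ]
(array([0.59512701, 0.02363195]), array([41.9, 47.4]), np.float32(1.576516), (285.5, 154.5)) (array([ 0.4889317 , -0.05412652]), array([39.1, 48.6]), np.float32(1.5784954), (230.0, 75.5))
```

```bash
python3 -c "
from cell import robot
print(robot.hand_in())"
```

```text
the job is handed in; nothing more can be done
None
```

The crate was packed with the two mini pedals present (yellow and blue) and both keepers, hung on the scale until it was still, and set back within about 5 mm of the mat's centre. I handed the job in at about 61 s; the interface did not return the verdict.

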